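# Get the rotor balancing stand ready for its next run

### The job

Get the balancing stand ready for its next run: lay each tool that is out (brush, long bar, short wide block, spanner) flat in the tray pocket cut to its shape, set the measuring unit's left dial to 3 and its right dial to 7, and turn the rotor by its rim until the strip of white tape, at first hidden underneath, stands at the very top. With both dials set and the rotor standing still like that, push the unit's zero button fully down. Leave the rotor and dials as set, and do not shift or topple the other things on the bench.

Things in the scene. Friction and masses are not known exactly. Their poses are not given: they have to be found in the camera images.
- stand: rotor balancing stand, fixed: grey base plate 200 x 150 x 16 mm with two roller pedestals (tops 116 mm above the bench) that carry the rotor's level shaft. Origin: centre of its underside; x lies in the plane of the rotor, y along the shaft, whose centre line is 125 mm above the origin.
- rotor (a joint): angle (rad) of the rotor, a dark disc 180 mm across with a flat rim 28 mm wide; its top is 215 mm above the bench, over the stand's origin. Balanced, nearly frictionless, turns endlessly, stays where stopped. 0 or whole turns = tape at the top; growing moves the top toward the stand's +x. Tape starts 110 to 180 degrees from the top. Beside the rim all is free down to the shaft.
- rotor_mark (a point): the middle of the strip of white reflective tape, 10 mm wide, stuck straight across the rim, 90 mm from the shaft's centre line
- unit: measuring unit, fixed: grey box 130 (x) x 200 (y) x 55 mm high with an aluminium top panel carrying two black dials, a grey button and a green display strip at the far side. Origin: centre of its underside; x points from the button side to the display side (roughly away from the robot), y to its left.
- dial_left (a joint): the unit's left dial (x = +8, y = +60 mm in the unit's frame), rad, 0 to 4.71, growing clockwise from above. 11 ticks numbered 0 to 10 clockwise, 27 degrees (0.471 rad) apart; 0, 5 and 10 longer; tick 5 points to the unit's +x, tick 0 lies 135 degrees anticlockwise of it. Value = 0.471 x number. Stays where left.
- dial_right (a joint): the unit's right dial (y = -60 mm, x = +8 mm in the unit's frame), with the same scale and values as the left one
- dial_left_grip (a point): on the left dial's axis at half the height of its grip, 16 mm above the panel. The grip is an upright bar 44 mm long, 12 mm wide, 18 mm high (top 9 mm above this point) on a skirt 46 mm across, 7 mm high; a white line on top runs from the middle to the pointing end. x turns with the dial and points along that line.
- dial_right_grip (a point): the same point of the right dial
- zero_button (a joint): travel of the zero button (m): 0 up, 0.005 fully down; springs back; takes about 4 N
- zero_button_top (a point): centre of the top of the round grey zero button, 22 mm across in a dark collar 38 mm across, its top 21 mm above the panel; between the dials on the robot's side (x = -38 mm in the unit's frame)
- tray: wooden tool tray, fixed, 160 (x) x 212 (y) x 13 mm high: 5 mm floor, and four pockets 8 mm deep lying along x, 50 mm apart in y, each 8 mm longer and wider than its tool. A finger trough 68 mm wide, as deep as the pockets, crosses the middle of all of them along y, so fingers can reach the floor there. Origin: centre of its underside.
- pocket_brush (a point): centre of the brush's pocket at floor level (tray y = +75 mm); the half toward the tray's +x is wide (42 mm, for the bristle end), the other half narrow (24 mm)
- pocket_bar (a point): centre of the long bar's pocket at floor level (tray y = +25 mm), 118 x 26 mm
- pocket_block (a point): centre of the short wide block's pocket at floor level (tray y = -25 mm), 84 x 34 mm
- pocket_spanner (a point): centre of the spanner's pocket at floor level (tray y = -75 mm); the half toward the tray's +x is wide (38 mm, for the jaw end), the other half narrow (22 mm)
- brush_center (a point): centre of the flat dust brush, 120 mm long, lying along its x: wooden handle 16 mm wide, 12 mm thick from -60 to +25 mm, then a 34 mm wide steel ferrule and black bristle end (stiff) to +60 mm. May be absent.
- bar_center (a point): centre of the long steel bar (parallel), 110 (x) x 18 x 12 mm. May be absent.
- block_center (a point): centre of the short wide steel bar (parallel), 76 (x) x 26 x 12 mm. May be absent.
- spanner_center (a point): centre of the single-ended steel spanner, 120 mm long along x, 8 mm thick: shank 14 mm wide from -60 to +32 mm, jaw end 30 mm wide from +32 to +60 mm. May be absent.
- oil_bottle: bystander: amber oil bottle with black cap, 34 mm across, 85 mm tall. Origin: centre of its underside
- tape_roll: bystander: roll of white tape lying flat, 68 mm across, 18 mm high. Origin: centre of its underside
- brass_weight: bystander: brass weight with a knob on top, 38 mm across, 57 mm tall. Origin: centre of its underside
- fuse_box: bystander: small cardboard box 50 x 35 x 22 mm. Origin: centre of its underside
There are look-alikes about, which are no part of the job. Leave any blue look-alike of the part that bears block_center alone.

How it is judged:
By the outcome, as a careful person would: the job done as asked, in the order asked, and still so for the second after the job is handed in, with the robot touching nothing.
Of bar, block, spanner, brush only 2 to 4 are there at a start; the rules pass over those that are not, and their reading is None.
At some moment in a run one of bar, block, spanner, brush may be knocked a few centimetres aside while the robot is not near it.
Once in a run the grip may slacken for a moment while it holds something.
It also fails if it takes over 210 s, if anything falls off the work surface, if the arm or the gripper's body presses on something with over 40 N, if the wrist force passes 120 N, or if a joint passes its speed limit or range.

### The arm

A 6-joint arm with a two-finger parallel gripper is mounted at the origin on the work surface. World frame = base frame: x ahead of the robot, y to its left, z up, the work surface at z = 0. Lengths are in m, angles in degrees, forces in N, time in s.
With the tool pointing down it reaches from about 0.3 to 0.875 m from the base axis. Payload 4.2 kg.
Tool frame: the origin (TCP) lies between the finger pads; the fingertips stand 14 mm ahead of it and the grasp point (between the pads) lies 5 mm behind it (bot.tip_reach is the distance from the TCP to the fingertips, in m); z points along the fingers, y is the direction in which the jaws open and shut (so a half turn about z gives the same grasp; the last joint's range is limited). The gripper opens to 85 mm and grips with 20 to 120 N. Pads are 22 mm wide; open, the fingers measure 114 mm over their backs; the gripper's body (76 mm by 85 mm) begins 54 mm behind the grasp point. The pads swing forward as they close: fully open they stand 13 mm farther back than shut.
Start: joints at [-78.381, 18.312, 89.639, -0, 72.044, -1.146], TCP at [0.127, -0.561, 0.245] pointing down, gripper open.
Joint ranges: [-177.97, 177.97], [-48.28, 115.42], [12.27, 149.76], [-77.06, 257.06], [2.81, 150.46], [-146.56, 146.56]. Speed limits (degrees/s): [147.25, 147.25, 180, 180, 180, 180].

### API

Orientations are given as [roll, pitch, yaw] about the fixed x, y, z axes, in that order (R = Rz(yaw) Ry(pitch) Rx(roll)).
In Python, from bench import bot, eyes, nets gives the robot as it stands.
- The arm moves only by the tool servo_tool, never from a script. Its arguments are lists of equal length, an entry for each row: "angular": the turn, a rotation vector about the tool's x, y, z in rad, a list of three; "slide": the shift along the tool's x, y, z in m, a list of three; "jaw": the opening, from 0 (shut) to 1 (fully open). In form: {"angular": [[wx, wy, wz], ...], "slide": [[x, y, z], ...], "jaw": [jaw, ...]}. A call has 1 to 12 rows; each row is the pose to reach, as a shift and turn from the pose commanded when the call began, along the tool's axes at that moment; what a row does not reach only later rows make up. A row lasts 1/12 s, in which the tool goes at most 41.7 mm and 7.16 degrees, less where a joint would pass 70% of its speed; a pose out of reach is approached as far as the arm can. A call with a gripper value outside its range is refused whole. The fingers move at their own pace and stop on an object; the grip force is fixed at half the most. Time passes only in rows, so rows that repeat a pose let the fingers close. It gives the time, the measured TCP pose, the force and the opening at its end, in the units of the state.
- bot.sense(): the state, without advancing time (a new reading comes with each control period).
- eyes.snapshot(name): name is "scene" or "top" or "wrist"; returns the picture (420x560x3 uint8, red, green, blue); there is no depth.
- eyes.calibration(name): a dict with "K" (3x3 intrinsics, pixels), "xyz" and "orientation" of the camera in the world; the wrist camera has in their place "tool_from_camera" (4x4, takes a point from camera to tool coordinates, whose origin is the TCP and whose axes are the flange's). Camera axes: x right, y up, looking along -z (the intrinsics and any distortion apply to the point x, -y, -z); pixel columns grow to the right and rows downward; lengths in m; the calibration is good to about 2 mm. A picture is of the moment at which its call begins: read the wrist's pose just before it. calibration takes no time and is no camera call.
- bot.finish_job(): hands the job in, once; it reports no verdict.
Trained networks look in the newest picture that a camera, given by its name, has taken for a name from the list of things; names that differ only in an ending like _2 or _b are one class to them, and where a whole thing is asked for, a point or a joint stands for the part that bears it (a point fixed in the world has none). Each returns a list of dicts, best first, with "p" (0 to 1); they miss things now and then, are a little off and sometimes report something else, mostly with a low value. They report only what shows in the picture. A call takes as long as a camera call. They do not tell look-alikes from the thing itself.
- nets.search_frame(label, camera): "location" ([column, row] in pixels, amid what is visible of it).
The state is a dict: "time": time; "q": joint angles; "qd": joint speeds; "joint_torque": joint torques, N m; "tool_pos": TCP position; "tcp_rot": TCP orientation; "ft_force": force on the tool from outside, world axes, zero at the start; "ft_torque": the same for the moment, N m; "gripper_width": finger opening in m.
Only numpy, scipy, OpenCV 4.12 (cv2) and the standard library are available. Lean on these libraries where they do the work, as an engineer would, in place of code of your own. Each camera call takes 0.05 s, during which the arm holds its last target. There are 200 camera calls.

## Working session

There is one attempt and no reset: what is moved stays moved. The work goes in short steps, Python scripts to look and compute and a tool call to move; the robot and the scene stay as the last step left them, time stands still between calls to the robot, and variables do not carry over. Pictures are saved under pics/ and viewed, about 12 in all and at most 16, crops included, and the job is handed in when it is done.

Besides the shell and the picture viewer there is one more tool, called after ">>>" in YAML: its name, and indented under it one key for each argument. servo_tool: Moves the arm, as the interface text tells. Its arguments: {"type":"object","properties":{"angular":{"type":"array"},"slide":{"type":"array"},"jaw":{"type":"array"}},"required":["angular","slide","jaw"]}

```bash
ls; mkdir -p pics; cat > h.py <<'E'
import numpy as np, cv2
from scipy.spatial.transform import Rotation as R
from bench import bot, eyes, nets
def snap(n,f=None):
    im=eyes.snapshot(n)
    if f: cv2.imwrite(f'pics/{f}.png',im[:,:,::-1])
    return im
def cam(n,s=None):
    c=eyes.calibration(n); K=np.array(c['K'])
    if n=='wrist':
        s=s or bot.sense(); T=np.eye(4); T[:3,:3]=R.from_euler('xyz',s['tcp_rot'],degrees=True).as_matrix(); T[:3,3]=s['tool_pos']
        T=T@np.array(c['tool_from_camera'])
        return K,T[:3,:3],T[:3,3],c
    return K,R.from_euler('xyz',c['orientation'],degrees=True).as_matrix(),np.array(c['xyz']),c
def dist(c):
    return np.array(c.get('distortion',c.get('dist',np.zeros(5))),float)
def to_world(n,px,z,s=None):
    K,Rm,t,c=cam(n,s); p=cv2.undistortPoints(np.array(px,float).reshape(-1,1,2),K,dist(c)).reshape(-1,2)
    d=np.c_[p[:,0],-p[:,1],-np.ones(len(p))]@Rm.T
    return t+d*((z-t[2])/d[:,2])[:,None]
def to_px(n,P,s=None):
    K,Rm,t,c=cam(n,s); q=(np.atleast_2d(P)-t)@Rm; q=q*[1,-1,-1]
    return cv2.projectPoints(q.reshape(-1,1,3),np.zeros(3),np.zeros(3),K,dist(c))[0].reshape(-1,2)
E
python3 - <<'E'
from h import *
for n in('scene','top','wrist'): print(n,eyes.calibration(n))
print(bot.sense())
a=snap('top','top0');snap('scene','scene0');snap('wrist','wrist0')
for l in ['stand','rotor_mark','unit','dial_left_grip','dial_right_grip','zero_button_top','tray','pocket_brush','pocket_bar','pocket_block','pocket_spanner','brush_center','bar_center','block_center','spanner_center','oil_bottle','tape_roll','brass_weight','fuse_box']:
    r=nets.search_frame(l,'top'); print(l,[(np.round(x['location']).tolist(),round(x['p'],2)) for x in r[:3]])
E
```

```text
pics
scene {'K': array([[395.14804518,   0.        , 278.43196953],
       [  0.        , 395.14804518, 207.29083103],
       [  0.        ,   0.        ,   1.        ]]), 'xyz': array([1.18791687, 0.04775087, 0.72579659]), 'orientation': array([52.13253332, -1.26598056, 93.84192358])}
top {'K': array([[428.97651777,   0.        , 283.76555804],
       [  0.        , 428.97651777, 211.03568883],
       [  0.        ,   0.        ,   1.        ]]), 'xyz': array([ 0.27411276, -0.02222787,  1.31027454]), 'orientation': array([  9.26959317,   1.47576117, -90.56762545])}
wrist {'K': array([[343.35703336,   0.        , 277.49867133],
       [  0.        , 343.35703336, 210.4485016 ],
       [  0.        ,   0.        ,   1.        ]]), 'tool_from_camera': array([[-4.98144793e-04,  9.60322805e-01,  2.78890411e-01,
         7.10271820e-02],
       [ 9.99999863e-01,  5.23449139e-04, -1.62623795e-05,
        -2.35214732e-04],
       [-1.61602079e-04,  2.78890364e-01, -9.60322934e-01,
        -1.28135051e-01],
       [ 0.00000000e+00,  0.00000000e+00,  0.00000000e+00,
         1.00000000e+00]])
[... 894 characters left out ...]
0, 169.0], 0.73)]
zero_button_top [([285.0, 187.0], 0.37)]
tray [([167.0, 197.0], 0.86), ([227.0, 199.0], 0.52), ([305.0, 171.0], 0.46)]
pocket_brush [([168.0, 199.0], 0.56)]
pocket_bar [([167.0, 196.0], 0.94)]
pocket_block [([169.0, 196.0], 0.98)]
pocket_spanner [([168.0, 192.0], 0.9), ([228.0, 164.0], 0.55)]
brush_center [([198.0, 256.0], 0.5)]
bar_center [([382.0, 258.0], 0.72), ([230.0, 164.0], 0.62)]
block_center [([206.0, 287.0], 0.68), ([288.0, 235.0], 0.53), ([252.0, 233.0], 0.52)]
spanner_center [([324.0, 223.0], 0.75)]
oil_bottle [([166.0, 197.0], 0.7)]
tape_roll [([232.0, 175.0], 0.57)]
brass_weight [([168.0, 195.0], 0.64)]
fuse_box [([254.0, 236.0], 0.53), ([352.0, 185.0], 0.51)]
```

```bash
python3 -c "
import cv2
a=cv2.imread('pics/top0.png');cv2.imwrite('pics/top0z.png',cv2.resize(a[110:330,120:450],None,fx=2.4,fy=2.4,interpolation=cv2.INTER_CUBIC))"
```

```text
(no output)
```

View pics/top0z.png

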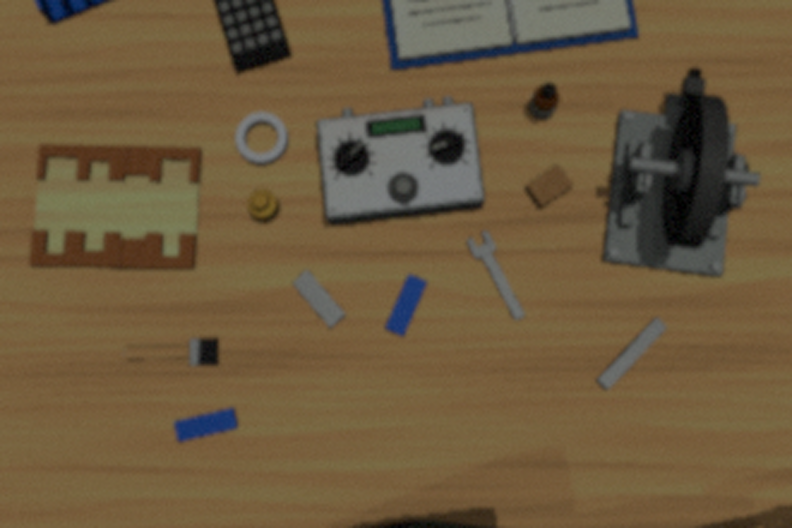

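View pics/scene0.png

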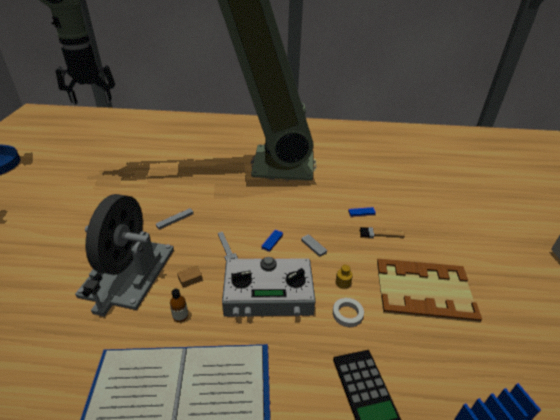

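The top view shows all four tools out: spanner at zoom px (495,275), bar (632,353), grey block (320,298), and brush (170,352) with its bristles to the right. There are also two blue look-alike blocks. The tray is at left and the rotor at right. Next I convert the pixels to world coordinates.

```bash
python3 - <<'E'
from h import *
def w(n,pts,z):
    p=to_world('top',np.array(pts)/2.4+[120,110],z); print(n,np.round(p[:,:2],3).tolist())
w('tray cor',[[40,146],[201,149],[195,268],[31,265]],.013)
w('block ends',[[304,280],[338,320]],.012)
w('bar ends',[[603,383],[661,324]],.012)
w('spanner ends tail,jaw',[[518,318],[481,243]],.008)
w('brush ends tail,tip',[[130,358],[218,351]],.01)
w('unit cor',[[319,121],[470,104],[483,206],[327,220]],.055)
w('dials L,R',[[352,157],[446,147]],.08); w('button',[[403,187]],.076)
w('stand plate',[[622,112],[740,120],[721,275],[604,262]],.016)
w('rotor top',[[712,165]],.215)
w('tape,weight,fuse',[[262,138],[262,205],[549,186]],.02);w('bottle',[[545,92]],.085)
E
```

```text
tray cor [[0.621, 0.47], [0.613, 0.258], [0.457, 0.263], [0.463, 0.474]]
block ends [[0.44, 0.123], [0.388, 0.08]]
bar ends [[0.306, -0.25], [0.378, -0.326]]
spanner ends tail,jaw [[0.388, -0.148], [0.485, -0.103]]
brush ends tail,tip [[0.343, 0.344], [0.351, 0.232]]
unit cor [[0.636, 0.1], [0.655, -0.091], [0.524, -0.104], [0.509, 0.09]]
dials L,R [[0.582, 0.057], [0.593, -0.059]]
button [[0.545, -0.005]]
stand plate [[0.653, -0.289], [0.639, -0.44], [0.439, -0.403], [0.457, -0.257]]
rotor top [[0.533, -0.342]]
tape,weight,fuse [[0.625, 0.177], [0.536, 0.176], [0.555, -0.191]]
bottle [[0.659, -0.182]]
```

```bash
cat >> h.py <<'E'
def D(yaw,pitch=0,tilt=None): # downward tool orientation with yaw
    return R.from_euler('z',yaw,degrees=True)*R.from_euler('xyz',[180,pitch,0],degrees=True)
def plan(wps,start=None):
    """wps: list of (xyz, Rotation); prints slide/rotvec of each from the previous one"""
    if start is None:
        s=bot.sense(); start=(s['tool_pos'],R.from_euler('xyz',s['tcp_rot'],degrees=True))
    p,r=start
    for q,o in wps:
        dl=r.inv().apply(np.array(q)-p); dr=(r.inv()*o).as_rotvec()
        n=max(np.linalg.norm(dl)/.0417,np.degrees(np.linalg.norm(dr))/7.16)
        print('slide',np.round(dl,4).tolist(),'ang',np.round(dr,4).tolist(),'rows>=%.1f'%n); p,r=np.array(q),o
E
python3 -c "
from h import *
plan([((.45,-.05,.40),D(0))])"
```

```text
slide [0.4278, -0.4268, -0.1547] ang [0.0001, -0.0, 0.2228] rows>=15.0
```

>>> servo_tool:
  angular:
    - [0,0,0.2228]
    - [0,0,0.2228]
    - [0,0,0.2228]
    - [0,0,0.2228]
    - [0,0,0.2228]
    - [0,0,0.2228]
    - [0,0,0.2228]
    - [0,0,0.2228]
    - [0,0,0.2228]
    - [0,0,0.2228]
    - [0,0,0.2228]
    - [0,0,0.2228]
  slide:
    - [0.4278,-0.4268,-0.1547]
    - [0.4278,-0.4268,-0.1547]
    - [0.4278,-0.4268,-0.1547]
    - [0.4278,-0.4268,-0.1547]
    - [0.4278,-0.4268,-0.1547]
    - [0.4278,-0.4268,-0.1547]
    - [0.4278,-0.4268,-0.1547]
    - [0.4278,-0.4268,-0.1547]
    - [0.4278,-0.4268,-0.1547]
    - [0.4278,-0.4268,-0.1547]
    - [0.4278,-0.4268,-0.1547]
    - [0.4278,-0.4268,-0.1547]
  jaw: [1,1,1,1,1,1,1,1,1,1,1,1]

```text
time: 2.1
tool_pos: [0.3863, -0.1495, 0.3702]
tcp_rot: [180.0, -0.1, -0.0]
ft_force: [1.0, -1.1, -0.1]
gripper_width: 0.0853
```

>>> servo_tool:
  angular:
    - [0,0,0]
    - [0,0,0]
    - [0,0,0]
    - [0,0,0]
    - [0,0,0]
  slide:
    - [0.06,-0.095,-0.03]
    - [0.06,-0.095,-0.03]
    - [0.06,-0.095,-0.03]
    - [0.06,-0.095,-0.03]
    - [0.06,-0.095,-0.03]
  jaw: [1,1,1,1,1]

```text
time: 2.52
tool_pos: [0.4465, -0.0552, 0.3994]
tcp_rot: [180.0, -0.0, 0.2]
ft_force: [0.4, 0.6, -0.3]
gripper_width: 0.0855
```

```bash
python3 - <<'E'
from h import *
s=bot.sense(); print(s['time'],s['tool_pos'],s['tcp_rot'])
im=snap('wrist','w1')
cv2.imwrite('pics/w1z.png',cv2.resize(im[:,:,::-1],(800,600),interpolation=cv2.INTER_CUBIC))
P={'trayc':(.5385,.366,.013),'bar':(.342,-.288,.012),'block':(.414,.1015,.012),'span':(.4365,-.1255,.008),'brush':(.347,.288,.012),'dL':(.582,.057,.08),'dR':(.593,-.059,.08),'btn':(.545,-.005,.076),'rotor':(.533,-.342,.215)}
for k,v in P.items(): print(k,np.round(to_px('wrist',v,s)*800/560).tolist())
E
```

```text
2.5167 [ 0.44649569 -0.05523877  0.39941381] [ 1.79968534e+02 -1.33941703e-02  2.01393480e-01]
trayc [[-27.0, 135.0]]
bar [[606.0, 324.0]]
block [[250.0, 259.0]]
span [[462.0, 238.0]]
brush [[86.0, 318.0]]
dL [[263.0, 78.0]]
dR [[402.0, 64.0]]
btn [[339.0, 125.0]]
rotor [[872.0, 133.0]]
```

View pics/w1z.png

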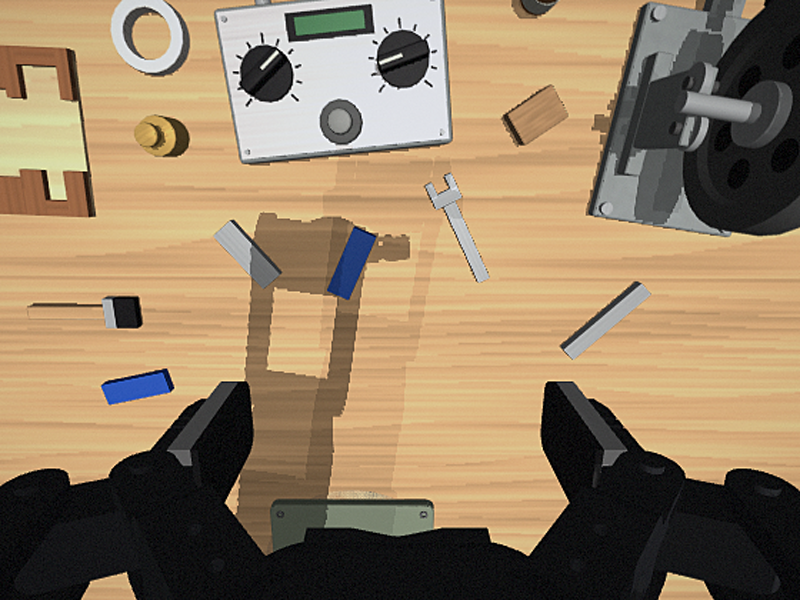

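The wrist view shows the block at (247,252), bar (606,320), spanner with tail (482,279) and jaw (440,183), and brush with tail (28,311) and tip (141,312). The left dial's line points up-right and the right dial's line points left. All of this matches the projections.

```bash
python3 - <<'E'
from h import *
s=bot.sense()
def w(n,pts,z):
    p=to_world('wrist',np.array(pts)*.7,z,s)[:,:2]; d=p[1]-p[0]
    print(n,np.round(p,4).tolist(),'mid',np.round(p.mean(0),4),'len %.3f yaw %.1f'%(np.hypot(*d),np.degrees(np.arctan2(d[1],d[0]))))
w('block',[[271,277],[224,229]],.012)
w('bar',[[567,350],[643,287]],.012)
w('span',[[482,279],[440,183]],.008)
w('brush',[[28,310],[141,312]],.012)
w('panel bottom edge R->L',[[451,143],[241,160]],.055)
w('dials R-L',[[403,59],[266,73]],.07)
w('Lline',[[262,69],[279,53]],.08);w('Rline',[[400,59],[381,65]],.08)
w('tray right edge',[[94,215],[75,48]],.013)
E
```

```text
block [[0.3932, 0.0789], [0.4449, 0.1246]] mid [0.4191 0.1018] len 0.069 yaw 41.4
bar [[0.3089, -0.2487], [0.3824, -0.324]] mid [ 0.3457 -0.2863] len 0.105 yaw -45.7
span [[0.3902, -0.1495], [0.4919, -0.1011]] mid [ 0.441  -0.1253] len 0.113 yaw 25.4
brush [[0.3558, 0.3486], [0.3535, 0.2248]] mid [0.3547 0.2867] len 0.124 yaw -91.0
panel bottom edge R->L [[0.5298, -0.1062], [0.5147, 0.0876]] mid [ 0.5223 -0.0093] len 0.194 yaw 94.5
dials R-L [[0.5973, -0.0616], [0.5863, 0.0554]] mid [ 0.5918 -0.0031] len 0.118 yaw 95.4
Lline [[0.5878, 0.0561], [0.5999, 0.0411]] mid [0.5939 0.0486] len 0.019 yaw -51.0
Rline [[0.5955, -0.059], [0.591, -0.0432]] mid [ 0.5933 -0.0511] len 0.016 yaw 106.1
tray right edge [[0.4595, 0.2578], [0.6165, 0.2489]] mid [0.538  0.2533] len 0.157 yaw -3.2
```

```bash
cat >> h.py <<'E'
def seg(P,L,name=None,cam_='wrist'):
    """grey/steel thing near world point P (z= mid height) -> centre, yaw, size in the world plane"""
    s=bot.sense(); im=snap(cam_,name); c=to_px(cam_,P,s)[0]
    hsv=cv2.cvtColor(im,cv2.COLOR_RGB2HSV); m=((hsv[...,1]<60)&(hsv[...,2]>60)).astype(np.uint8)
    m=cv2.morphologyEx(m,cv2.MORPH_OPEN,np.ones((3,3)))
    n,lab,st,ce=cv2.connectedComponentsWithStats(m)
    r=[(np.hypot(*(ce[i]-c)),i) for i in range(1,n) if st[i,4]>150]
    d,i=min(r); pts=np.argwhere(lab==i)[:,::-1]
    w=to_world(cam_,pts,P[2],s)[:,:2]*1000
    (cx,cy),(a,b),ang=cv2.minAreaRect(w.astype(np.float32))
    if a<b: a,b,ang=b,a,ang+90
    print('t',s['time'],'px',np.round(c),'dist %.0f'%d,'n',len(pts),'centre %.1f %.1f size %.0f %.0f yaw %.1f / mean'%(cx,cy,a,b,(ang+90)%180-90),np.round(w.mean(0),1))
    return cx/1000,cy/1000,(ang+90)%180-90
E
python3 -c "
from h import *
plan([((.436,-.126,.15),D(25.4))])
seg((.346,-.286,.006),1);seg((.419,.102,.006),1);seg((.44,-.126,.004),1)"
```

```text
slide [-0.0096, 0.0696, 0.2491] ang [0.0005, 0.001, -0.4419] rows>=6.2
t 2.5667 px [421. 222.] dist 3 n 742 centre 342.2 -290.2 size 110 18 yaw -45.0 / mean [ 342.9 -290.8]
t 2.6167 px [174. 177.] dist 3 n 823 centre 417.4 106.6 size 76 26 yaw 40.2 / mean [417.9 107. ]
t 2.6667 px [323. 162.] dist 8 n 813 centre 443.5 -123.6 size 120 30 yaw 26.0 / mean [ 450.1 -120.8]
```

>>> servo_tool:
  angular:
    - [0,0,-0.4519]
    - [0,0,-0.4519]
    - [0,0,-0.4519]
    - [0,0,-0.4519]
    - [0,0,-0.4519]
    - [0,0,-0.4519]
    - [0,0,-0.4519]
    - [0,0,-0.4519]
    - [0,0,-0.4519]
  slide:
    - [-0.006,0.069,0.249]
    - [-0.006,0.069,0.249]
    - [-0.006,0.069,0.249]
    - [-0.006,0.069,0.249]
    - [-0.006,0.069,0.249]
    - [-0.006,0.069,0.249]
    - [-0.006,0.069,0.249]
    - [-0.006,0.069,0.249]
    - [-0.006,0.069,0.249]
  jaw: [1,1,1,0.6,0.6,0.6,0.6,0.6,0.6]

```text
time: 3.47
tool_pos: [0.4405, -0.1261, 0.1515]
tcp_rot: [179.9, -0.1, 25.8]
ft_force: [0.3, 0.3, 0.7]
gripper_width: 0.051
```

```bash
python3 -c "
from h import *
s=bot.sense();print(s['tool_pos'],s['tcp_rot'],s['gripper_width'],bot.tip_reach)
x,y,a=seg((.442,-.124,.004),1,'w2')
plan([((x,y,.016),D(a))])
"
```

```text
[ 0.44054147 -0.12606986  0.15154547] [ 1.79945296e+02 -7.22317278e-02  2.57940364e+01] 0.05104300725437082 0.014
t 3.4667 px [276. 198.] dist 15 n 2860 centre 444.2 -123.7 size 120 30 yaw 26.6 / mean [ 452.5 -119.6]
slide [0.0032, -0.0011, 0.1365] ang [0.0027, -0.0031, -0.0128] rows>=3.3
```

View pics/w2.png

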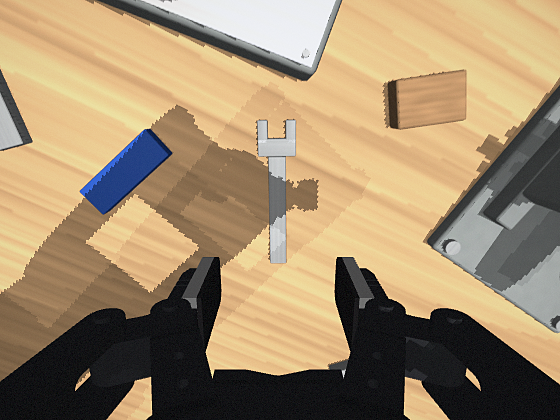

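The spanner lies centred between the fingers. Descending to grip it.

>>> servo_tool:
  angular:
    - [0,0,-0.0128]
    - [0,0,-0.0128]
    - [0,0,-0.0128]
    - [0,0,-0.0128]
    - [0,0,-0.0128]
    - [0,0,-0.0128]
    - [0,0,-0.0128]
    - [0,0,-0.0128]
    - [0,0,-0.0128]
    - [0,0,-0.0128]
    - [0,0,-0.0128]
    - [0,0,-0.0128]
  slide:
    - [0.0032,-0.0011,0.04]
    - [0.0032,-0.0011,0.08]
    - [0.0032,-0.0011,0.115]
    - [0.0032,-0.0011,0.135]
    - [0.0032,-0.0011,0.135]
    - [0.0032,-0.0011,0.135]
    - [0.0032,-0.0011,0.135]
    - [0.0032,-0.0011,0.135]
    - [0.0032,-0.0011,0.135]
    - [0.0032,-0.0011,0.135]
    - [0.0032,-0.0011,0.135]
    - [0.0032,-0.0011,0.135]
  jaw: [0.6,0.6,0.6,0.6,0.6,0,0,0,0,0,0,0]

```text
time: 4.52
tool_pos: [0.4443, -0.1235, 0.0178]
tcp_rot: [179.8, -0.3, 26.6]
ft_force: [-0.1, 0.5, 6.7]
gripper_width: 0.0112
```

```bash
python3 -c "
from h import *
s=bot.sense();print(s['tool_pos'],s['tcp_rot'],s['gripper_width'],s['ft_force'])
p=s['tool_pos']
plan([((p[0],p[1],.16),D(26)),((.45,.1,.2),D(10)),((.535,.296,.16),D(-2.8))])
"
```

```text
[ 0.44434973 -0.12351297  0.01782293] [179.77111135  -0.2500392   26.61279286] 0.011243657183538395 [-0.09396071  0.51286372  6.65983369]
slide [0.0006, 0.0006, -0.1422] ang [0.004, -0.0044, 0.0107] rows>=3.4
slide [0.1031, -0.1984, -0.04] ang [-0.0, -0.0, 0.2793] rows>=5.4
slide [0.1177, -0.1783, 0.04] ang [-0.0, -0.0, 0.2234] rows>=5.2
```

>>> servo_tool:
  angular:
    - [0,0,0]
    - [0,0,0]
    - [0,0,0]
    - [0,0,0]
    - [0,0,0.05]
    - [0,0,0.15]
    - [0,0,0.25]
    - [0,0,0.28]
    - [0,0,0.28]
    - [0,0,0.28]
    - [0,0,0.28]
  slide:
    - [0,0,-0.04]
    - [0,0,-0.08]
    - [0,0,-0.12]
    - [0,0,-0.145]
    - [0.02,-0.04,-0.16]
    - [0.04,-0.08,-0.17]
    - [0.06,-0.12,-0.18]
    - [0.08,-0.155,-0.18]
    - [0.103,-0.199,-0.182]
    - [0.103,-0.199,-0.182]
    - [0.103,-0.199,-0.182]
  jaw: [0,0,0,0,0,0,0,0,0,0,0]

```text
time: 5.43
tool_pos: [0.4456, 0.1051, 0.1993]
tcp_rot: [-179.9, -0.3, 10.9]
ft_force: [0.5, 0.1, -1.4]
gripper_width: 0.011
```

```bash
python3 -c "
from h import *
s=bot.sense();p=s['tool_pos'];print(s['tool_pos'],s['tcp_rot'],s['gripper_width'],s['ft_force'])
plan([((.535,.296,.19),D(-2.8))])
"
```

```text
[0.44555863 0.10509779 0.19926519] [-179.8964357    -0.2596855    10.85708331] 0.011026402072668876 [ 0.48493192  0.10814215 -1.4180381 ]
slide [0.1238, -0.1706, 0.0101] ang [-0.0023, -0.0043, 0.2384] rows>=5.1
```

>>> servo_tool:
  angular:
    - [0,0,0.1]
    - [0,0,0.2]
    - [0,0,0.24]
    - [0,0,0.24]
    - [0,0,0.24]
    - [0,0,0.24]
    - [0,0,0.24]
  slide:
    - [0.0248,-0.034,0.002]
    - [0.0496,-0.068,0.004]
    - [0.0744,-0.102,0.006]
    - [0.0992,-0.136,0.008]
    - [0.1238,-0.1706,0.01]
    - [0.1238,-0.1706,0.01]
    - [0.1238,-0.1706,0.01]
  jaw: [0,0,0,0,0,0,0]

```text
time: 6.02
tool_pos: [0.5362, 0.2927, 0.1875]
tcp_rot: [-180.0, -0.0, -3.0]
ft_force: [-0.3, -1.3, -1.3]
gripper_width: 0.0115
```

```bash
python3 -c "
from h import *
import time
eyes.snapshot('wrist')
s=bot.sense();print(s['tool_pos'],s['tcp_rot'],s['gripper_width'])
im=snap('wrist','w3');import json
json.dump([list(s['tool_pos']),list(s['tcp_rot'])],open('w3.json','w'))
t=snap('top','top1')
def f(x,y): 
  a=np.radians(-2.7); return (.5375+x*np.cos(a)-y*np.sin(a),.364+x*np.sin(a)+y*np.cos(a),.013)
im=im[:,:,::-1].copy()
for x,y in [(80,106),(80,-106),(-80,-106),(-80,106),(64,-56),(64,-94),(-64,-86),(-64,-64),(64,96),(64,54),(-64,63),(-64,87)]:
  q=to_px('wrist',f(x/1e3,y/1e3),s)[0]; cv2.circle(im,tuple(int(v) for v in q),2,(255,0,255),-1)
cv2.imwrite('pics/w3m.png',im)
"
```

```text
[0.53547074 0.29118968 0.18755008] [ 1.79952298e+02  4.17056612e-03 -3.11834779e+00] 0.011148642874725634
```

View pics/w3m.png

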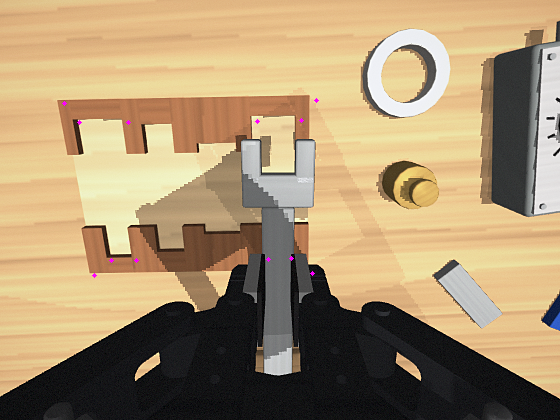

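```bash
cat > t.py <<'E'
from h import *
import json
p,r=json.load(open('w3.json')); s=dict(tool_pos=np.array(p),tcp_rot=np.array(r))
from scipy.optimize import least_squares
# obs px of rim points (z=.013) and tray coords mm
obs=[((58,100),(80,106)),((309,96),(80,-106)),((309,272),(-80,-106)),((83,274),(-80,106)),((77,120),(64,96)),((127,120),(64,54)),((251,116),(64,-56)),((296,116),(64,-94))]
obs=obs
px=np.array([o[0] for o in obs],float); tc=np.array([o[1] for o in obs])/1e3
W=to_world('wrist',px,.013,s)[:,:2]
def f(v): 
    a=v[2];return ((np.c_[tc[:,0]*np.cos(a)-tc[:,1]*np.sin(a),tc[:,0]*np.sin(a)+tc[:,1]*np.cos(a)]+v[:2])-W).ravel()*1000
v=least_squares(f,[.54,.37,-.05],loss='soft_l1',f_scale=2).x
print(v[:2],np.degrees(v[2])); print(np.round(f(v).reshape(-1,2),1).tolist())
for n,y in zip(['brush','bar','block','spanner'],[.075,.025,-.025,-.075]): print(n,np.round(v[:2]+[-y*np.sin(v[2]),y*np.cos(v[2])],4))
E
python3 t.py
```

```text
[0.54052439 0.36826619] -2.4323421221843704
[[-0.1, -0.0], [-0.7, -1.5], [1.2, 0.6], [0.2, -6.5], [0.4, 3.0], [1.0, 3.6], [-1.2, -0.5], [-0.7, -0.3]]
brush [0.5437 0.4432]
bar [0.5416 0.3932]
block [0.5395 0.3433]
spanner [0.5373 0.2933]
```

```bash
python3 -c "
import cv2
a=cv2.imread('pics/w3.png');cv2.imwrite('pics/w3z.png',cv2.resize(a[85:285,50:320],None,fx=2.95,fy=2.95,interpolation=cv2.INTER_CUBIC))"
```

```text
(no output)
```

View pics/w3z.png

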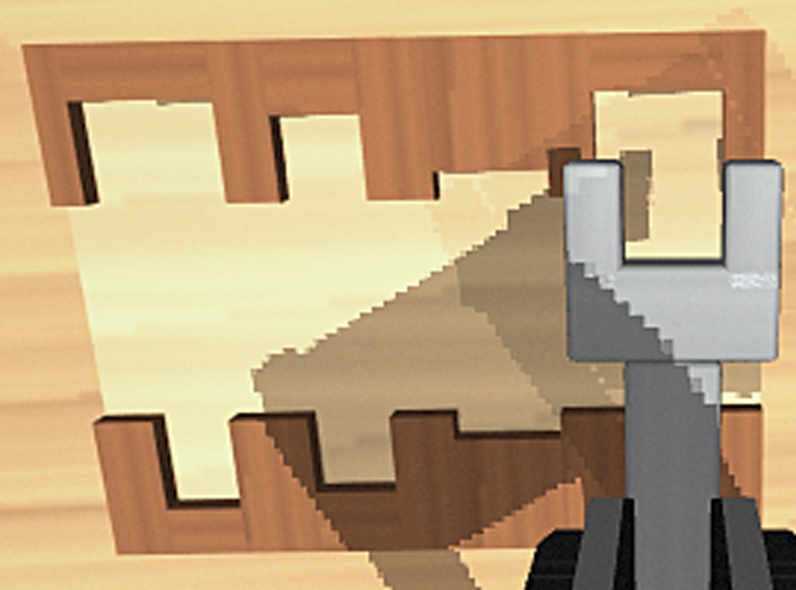

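The zoom shows the tray rim corners and the pocket edges: brush pocket far left, then bar, block and spanner. I refit the tray with these points.

```bash
python3 - <<'E'
s=open('t.py').read()
s=s.replace("obs=obs\n","z=[((22,44),(80,106)),((766,31),(80,-106)),((117,553),(-80,106)),((212,101),(64,54)),((227,203),(34,54)),((358,115),(59,12)),((368,201),(34,12)),((50,205),(34,106)),((97,423),(-34,106)),((230,420),(-34,63)),((240,507),(-64,63)),((594,92),(64,-56)),((723,90),(64,-94)),((68,102),(64,96)),((155,422),(-34,87))]\nobs=[((a/2.95+50-.3,b/2.95+85-.3),c) for (a,b),c in z]\n")
s=s.replace("loss='soft_l1',f_scale=2","loss='soft_l1',f_scale=1")
s+="""
q=np.array([[564,170],[781,168],[568,358],[777,358]])/2.95+[50,85]
K,Rm,t,c=cam('wrist',s); print('jaw corners at z=.185-.19',np.round(to_world('wrist',q,.19,s),4).tolist()); print(p)
b=to_world('wrist',[[249,262],[308,262]],.19,s);
"""
open('t.py','w').write(s)
E
python3 t.py
```

```text
[0.54158463 0.36861386] -2.150192555814842
[[0.1, 0.1], [0.2, -0.4], [-0.9, 0.1], [0.6, -0.2], [-0.1, 0.1], [0.3, -0.5], [0.1, -0.1], [-0.4, -0.5], [0.1, 1.4], [-0.2, 0.5], [-0.5, -0.4], [0.1, 0.2], [0.1, -0.7], [0.2, 0.2], [0.1, 0.7]]
brush [0.5444 0.4436]
bar [0.5425 0.3936]
block [0.5406 0.3436]
spanner [0.5388 0.2937]
jaw corners at z=.185-.19 [[0.596, 0.3013, 0.19], [0.5948, 0.2748, 0.19], [0.5722, 0.3028, 0.19], [0.5708, 0.2759, 0.19]]
[0.5354707423132371, 0.2911896843862412, 0.18755007576579785]
```

```bash
python3 -c "
from h import *
s=bot.sense();print(s['tool_pos'],s['tcp_rot'])
plan([((.5388,.2937,.05),D(-2.15)),((.5388,.2937,.0235),D(-2.15))])"
```

```text
[0.53506791 0.28999181 0.18785997] [ 1.79960852e+02  3.14587494e-03 -3.21819042e+00]
slide [0.0035, -0.004, 0.1379] ang [0.0007, 0.0001, -0.0186] rows>=3.3
slide [0.0, -0.0, 0.0265] ang [0.0, 0.0, 0.0] rows>=0.6
```

>>> servo_tool:
  angular:
    - [0,0,-0.0186]
    - [0,0,-0.0186]
    - [0,0,-0.0186]
    - [0,0,-0.0186]
    - [0,0,-0.0186]
    - [0,0,-0.0186]
    - [0,0,-0.0186]
    - [0,0,-0.0186]
  slide:
    - [0.0035,-0.004,0.03]
    - [0.0035,-0.004,0.07]
    - [0.0035,-0.004,0.11]
    - [0.0035,-0.004,0.138]
    - [0.0035,-0.004,0.138]
    - [0.0035,-0.004,0.138]
    - [0.0035,-0.004,0.138]
    - [0.0035,-0.004,0.138]
  jaw: [0,0,0,0,0,0,0,0]

```text
time: 6.83
tool_pos: [0.541, 0.2957, 0.0523]
tcp_rot: [-179.9, -0.3, -2.1]
ft_force: [1.6, 0.5, -0.4]
gripper_width: 0.0111
```

```bash
python3 -c "
from h import *
s=bot.sense();print(s['tool_pos'],s['tcp_rot'],s['gripper_width'])
plan([((.5388,.2937,.0235),D(-2.15))])"
```

```text
[0.54100913 0.29566577 0.05231988] [-179.85175202   -0.2758427    -2.13630964] 0.01113900381614883
slide [-0.0023, 0.0021, 0.0288] ang [-0.0026, -0.0048, 0.0002] rows>=0.7
```

>>> servo_tool:
  angular:
    - [0,0,0]
    - [0,0,0]
    - [0,0,0]
    - [0,0,0]
    - [0,0,0]
    - [0,0,0]
    - [0,0,0]
    - [0,0,0]
    - [0,0,0]
    - [0,0,0]
  slide:
    - [-0.002,0.002,0.005]
    - [-0.002,0.002,0.012]
    - [-0.002,0.002,0.02]
    - [-0.002,0.002,0.028]
    - [-0.002,0.002,0.028]
    - [-0.002,0.002,0.028]
    - [-0.002,0.002,0.028]
    - [-0.002,0.002,0.028]
    - [-0.002,0.002,0.028]
    - [-0.002,0.002,0.028]
  jaw: [0,0,0,0,0,0,0.35,0.35,0.35,0.35]

```text
time: 7.67
tool_pos: [0.5371, 0.2933, 0.0208]
tcp_rot: [180.0, 0.0, -2.1]
ft_force: [0.1, -0.6, -0.1]
gripper_width: 0.0301
```

```bash
python3 -c "
from h import *
s=bot.sense();print(s['tool_pos'],s['tcp_rot'],s['gripper_width'],s['ft_force'])
p=s['tool_pos'];plan([((p[0],p[1],.2),D(-2.15)),((.4174,.1066,.2),D(40)),((.4174,.1066,.15),D(40))])"
```

```text
[0.53706515 0.29330168 0.02084473] [ 1.79977250e+02  2.73148272e-02 -2.09718362e+00] 0.030086620806337238 [ 0.1161241  -0.6146915  -0.09012193]
slide [-0.0001, 0.0001, -0.1792] ang [0.0004, 0.0005, 0.0009] rows>=4.3
slide [-0.1126, 0.1911, 0.0] ang [0.0, 0.0, -0.7357] rows>=5.9
slide [-0.0, -0.0, 0.05] ang [0.0, 0.0, 0.0] rows>=1.2
```

>>> servo_tool:
  angular:
    - [0,0,0]
    - [0,0,0]
    - [0,0,0]
    - [0,0,0]
    - [0,0,0]
    - [0,0,0]
    - [0,0,0]
  slide:
    - [0,0,-0.02]
    - [0,0,-0.06]
    - [0,0,-0.1]
    - [0,0,-0.14]
    - [0,0,-0.179]
    - [0,0,-0.179]
    - [0,0,-0.179]
  jaw: [0.35,0.35,0.35,0.5,0.6,0.65,0.65]

```text
time: 8.25
tool_pos: [0.5384, 0.294, 0.2031]
tcp_rot: [-179.8, -0.3, -2.1]
ft_force: [0.5, -1.1, -1.2]
gripper_width: 0.0555
```

```bash
python3 -c "
from h import *
s=bot.sense();print(s['tool_pos']);im=snap('wrist','w4')
seg((.5388,.2937,.009),1)
"
```

```text
[0.53835683 0.29399257 0.20307831]
t 8.3 px [277. 187.] dist 7 n 2109 centre 536.5 293.7 size 120 30 yaw -2.1 / mean [544.9 293.4]
```

>>> servo_tool:
  angular:
    - [0,0,-0.1]
    - [0,0,-0.2]
    - [0,0,-0.3]
    - [0,0,-0.42]
    - [0,0,-0.54]
    - [0,0,-0.66]
    - [0,0,-0.7357]
    - [0,0,-0.7357]
    - [0,0,-0.7357]
    - [0,0,-0.7357]
    - [0,0,-0.7357]
  slide:
    - [-0.02,0.034,0]
    - [-0.04,0.068,0]
    - [-0.06,0.102,0]
    - [-0.08,0.136,0]
    - [-0.1,0.17,0.01]
    - [-0.1126,0.1911,0.03]
    - [-0.1126,0.1911,0.05]
    - [-0.1126,0.1911,0.05]
    - [-0.1126,0.1911,0.05]
    - [-0.1126,0.1911,0.05]
    - [-0.1126,0.1911,0.05]
  jaw: [0.65,0.65,0.65,0.65,0.65,0.65,0.65,0.65,0.65,0.65,0.65]

```text
time: 9.27
tool_pos: [0.4187, 0.1072, 0.1508]
tcp_rot: [180.0, -0.1, 40.0]
ft_force: [0.8, -0.0, 0.3]
gripper_width: 0.0555
```

```bash
python3 -c "
from h import *
eyes.snapshot('wrist')
s=bot.sense();print(s['tool_pos'],s['tcp_rot'],s['gripper_width'])
x,y,a=seg((.4174,.1066,.006),1,'w5')
plan([((x,y,.018),D(a))])
"
```

```text
[0.41869553 0.10722195 0.15084889] [ 1.79959708e+02 -7.11080653e-02  4.00538327e+01] 0.05599721512905461
t 9.3167 px [277. 203.] dist 2 n 2924 centre 417.7 104.9 size 78 26 yaw 39.9 / mean [418.8 105.9]
slide [-0.0023, 0.0011, 0.1329] ang [0.0007, -0.0012, 0.0031] rows>=3.2
```

View pics/w4.png

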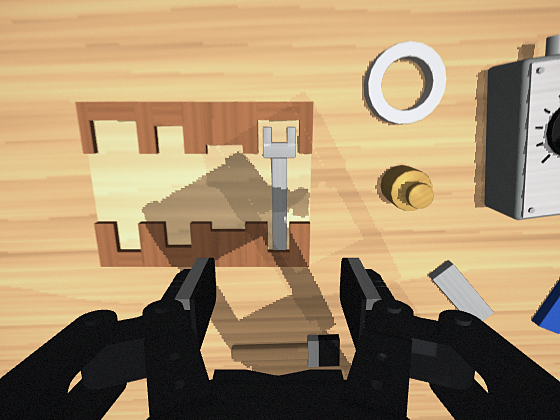

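The spanner sits in its pocket, on axis at -2.1° and 2 mm short along x, within the slack. Now the block.

>>> servo_tool:
  angular:
    - [0,0,0]
    - [0,0,0]
    - [0,0,0]
    - [0,0,0]
    - [0,0,0]
    - [0,0,0]
    - [0,0,0]
    - [0,0,0]
    - [0,0,0]
    - [0,0,0]
  slide:
    - [-0.0018,0.0009,0.04]
    - [-0.0018,0.0009,0.08]
    - [-0.0018,0.0009,0.115]
    - [-0.0018,0.0009,0.133]
    - [-0.0018,0.0009,0.133]
    - [-0.0018,0.0009,0.133]
    - [-0.0018,0.0009,0.133]
    - [-0.0018,0.0009,0.133]
    - [-0.0018,0.0009,0.133]
    - [-0.0018,0.0009,0.133]
  jaw: [0.65,0.65,0.65,0.65,0.65,0,0,0,0,0]

```text
time: 10.2
tool_pos: [0.4184, 0.1051, 0.019]
tcp_rot: [179.9, -0.2, 40.0]
ft_force: [-0.2, 1.1, 7.9]
gripper_width: 0.0237
```

```bash
python3 -c "
from h import *
s=bot.sense();print(s['tool_pos'],s['tcp_rot'],s['gripper_width'],s['ft_force'])
p=s['tool_pos'];plan([((p[0],p[1],.1),D(40)),((.5406,.3436,.1),D(-2.15)),((.5406,.3436,.06),D(-2.15))])"
```

```text
[0.41842294 0.10514331 0.01904671] [179.88183536  -0.23415897  40.04453098] 0.023703243529266723 [-0.24397376  1.13533726  7.87720265]
slide [0.0003, 0.0002, -0.081] ang [0.0021, -0.0041, 0.0008] rows>=1.9
slide [0.2469, -0.1041, -0.0] ang [-0.0, -0.0, 0.7357] rows>=6.4
slide [0.0, -0.0, 0.04] ang [0.0, 0.0, 0.0] rows>=1.0
```

>>> servo_tool:
  angular:
    - [0,0,0]
    - [0,0,0]
    - [0,0,0]
    - [0,0,0.08]
    - [0,0,0.2]
    - [0,0,0.32]
    - [0,0,0.44]
    - [0,0,0.56]
    - [0,0,0.68]
    - [0,0,0.7357]
    - [0,0,0.7357]
    - [0,0,0.7357]
  slide:
    - [0,0,-0.04]
    - [0,0,-0.08]
    - [0,0,-0.12]
    - [0.037,-0.0156,-0.125]
    - [0.074,-0.0312,-0.125]
    - [0.111,-0.0468,-0.125]
    - [0.148,-0.0624,-0.125]
    - [0.185,-0.078,-0.125]
    - [0.222,-0.0936,-0.125]
    - [0.2472,-0.1039,-0.125]
    - [0.2472,-0.1039,-0.125]
    - [0.2472,-0.1039,-0.125]
  jaw: [0,0,0,0,0,0,0,0,0,0,0,0]

```text
time: 11.2
tool_pos: [0.5391, 0.3442, 0.1421]
tcp_rot: [180.0, 0.0, -2.0]
ft_force: [-1.1, -0.7, -0.9]
gripper_width: 0.0239
```

>>> servo_tool:
  angular:
    - [0,0,0]
    - [0,0,0]
    - [0,0,0]
    - [0,0,0]
    - [0,0,0]
  slide:
    - [0,0,0.04]
    - [0,0,0.08]
    - [0,0,0.09]
    - [0,0,0.09]
    - [0,0,0.09]
  jaw: [0,0,0,0,0]

```text
time: 11.62
tool_pos: [0.5394, 0.3427, 0.0532]
tcp_rot: [180.0, -0.0, -2.1]
ft_force: [-0.3, -0.1, -1.2]
gripper_width: 0.0236
```

```bash
python3 -c "
from h import *
im=snap('wrist','w6')
s=bot.sense();print(s['tool_pos'],s['tcp_rot'],s['gripper_width'])
plan([((.5406,.3436,.0255),D(-2.15))])"
```

```text
[0.54036391 0.3433883  0.05447784] [-1.79903896e+02 -1.61099251e-01 -2.12789362e+00] 0.02398585038746507
slide [0.0001, -0.0002, 0.029] ang [-0.0017, -0.0028, 0.0004] rows>=0.7
```

View pics/w6.png

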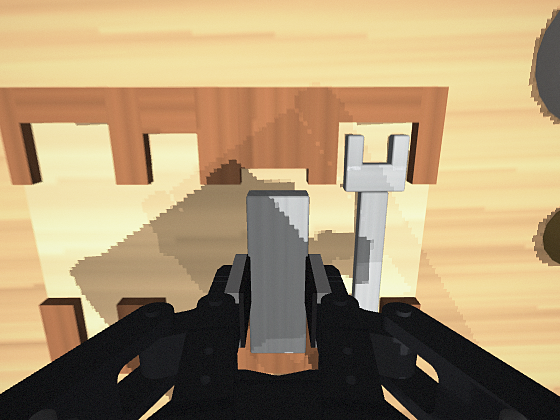

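Block is aligned over its pocket. Lowering, releasing, then moving on to the brush.

>>> servo_tool:
  angular:
    - [0,0,0]
    - [0,0,0]
    - [0,0,0]
    - [0,0,0]
    - [0,0,0]
    - [0,0,0]
    - [0,0,0]
    - [0,0,0]
    - [0,0,0]
  slide:
    - [0.0002,-0.0002,0.006]
    - [0.0002,-0.0002,0.014]
    - [0.0002,-0.0002,0.022]
    - [0.0002,-0.0002,0.029]
    - [0.0002,-0.0002,0.029]
    - [0.0002,-0.0002,0.029]
    - [0.0002,-0.0002,0.029]
    - [0.0002,-0.0002,0.029]
    - [0.0002,-0.0002,0.029]
  jaw: [0,0,0,0,0,0.45,0.45,0.45,0.45]

```text
time: 12.42
tool_pos: [0.5394, 0.3434, 0.0229]
tcp_rot: [180.0, 0.0, -2.1]
ft_force: [0.8, 0.2, 0.3]
gripper_width: 0.0384
```

>>> servo_tool:
  angular:
    - [0,0,0]
    - [0,0,0]
    - [0,0,0]
    - [0,0,-0.1]
    - [0,0,-0.22]
    - [0,0,-0.34]
    - [0,0,-0.46]
    - [0,0,-0.58]
    - [0,0,-0.7]
    - [0,0,-0.82]
    - [0,0,-0.94]
    - [0,0,-1.06]
  slide:
    - [0,0,-0.02]
    - [0,0,-0.06]
    - [0,0,-0.1]
    - [0,0,-0.14]
    - [-0.025,0.006,-0.16]
    - [-0.05,0.012,-0.17]
    - [-0.075,0.02,-0.17]
    - [-0.1,0.03,-0.17]
    - [-0.125,0.04,-0.17]
    - [-0.15,0.045,-0.16]
    - [-0.17,0.0475,-0.15]
    - [-0.189,0.0493,-0.145]
  jaw: [0.45,0.45,0.45,0.45,0.45,0.45,0.45,0.5,0.6,0.6,0.6,0.6]

```text
time: 13.42
tool_pos: [0.3469, 0.3002, 0.1674]
tcp_rot: [-180.0, 0.1, 59.0]
ft_force: [0.9, -0.5, -0.4]
gripper_width: 0.0513
```

>>> servo_tool:
  angular:
    - [0,0,-0.12]
    - [0,0,-0.24]
    - [0,0,-0.36]
    - [0,0,-0.48]
    - [0,0,-0.53]
    - [0,0,-0.53]
    - [0,0,-0.53]
    - [0,0,-0.53]
  slide:
    - [0,0,0]
    - [0,0,0]
    - [0,0,0]
    - [0,0,0]
    - [0,0,0]
    - [0,0,0]
    - [0,0,0]
    - [0,0,0]
  jaw: [0.6,0.6,0.6,0.6,0.6,0.6,0.6,0.6]

```text
time: 14.08
tool_pos: [0.3487, 0.3011, 0.1682]
tcp_rot: [-180.0, 0.0, 88.9]
ft_force: [0.6, 0.2, -0.5]
gripper_width: 0.051
```

```bash
python3 -c "
from h import *
eyes.snapshot('wrist')
s=bot.sense();print(s['time'],s['tool_pos'],s['tcp_rot'],s['gripper_width'])
im=snap('wrist','w7')
import json
json.dump([list(s['tool_pos']),list(s['tcp_rot'])],open('w7.json','w'))
print(to_px('wrist',(.35,.287,.01),s))
cv2.imwrite('pics/w7z.png',cv2.resize(im[:,:,::-1],(800,600)))
"
```

```text
14.1333 [0.34874561 0.3011195  0.16823696] [-1.79999832e+02  7.01446412e-03  8.89438454e+01] 0.051298908531567086
[[279.13128768 212.63226732]]
```

View pics/w7z.png

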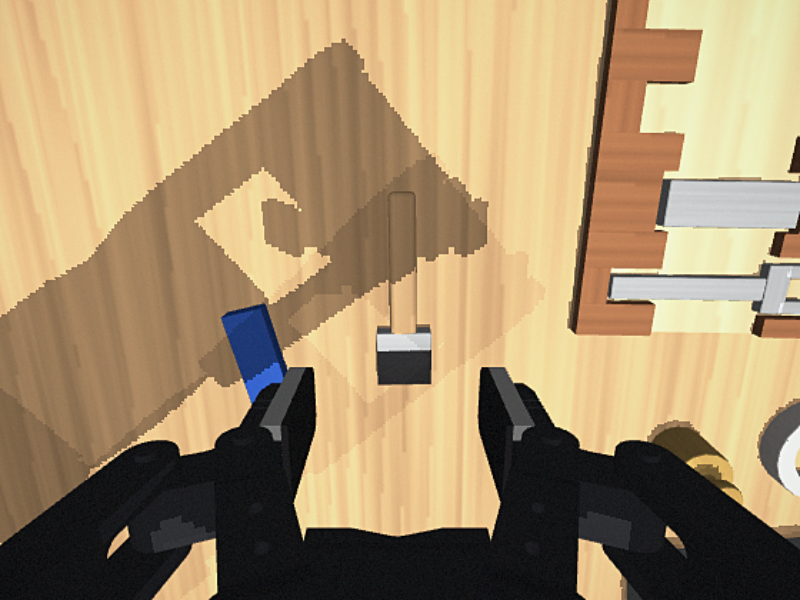

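The brush runs from its tail at (402,191) to its tip at (404,384), well aligned with the tool. The block and spanner lie in their pockets.

```bash
python3 -c "
from h import *
import json
p,r=json.load(open('w7.json')); s=dict(tool_pos=np.array(p),tcp_rot=np.array(r))
w=to_world('wrist',np.array([[402,191],[404,384]])*.7,.012,s);print(w,np.linalg.norm(w[0]-w[1]),np.degrees(np.arctan2(*(w[0]-w[1])[1::-1])))
c=w.mean(0); S=bot.sense(); print(S['tool_pos'],S['tcp_rot']); plan([((c[0],c[1],.018),D(88.9))])
"
```

```text
[[0.35301284 0.3542362  0.012     ]
 [0.35239374 0.2343825  0.012     ]] 0.1198553002121565 89.70404508883489
[0.34875489 0.30115    0.16822857] [-1.79997697e+02  5.85741844e-03  8.89544122e+01]
slide [-0.0068, 0.0041, 0.1502] ang [-0.0, 0.0001, 0.0009] rows>=3.6
```

>>> servo_tool:
  angular:
    - [0,0,-0.013]
    - [0,0,-0.013]
    - [0,0,-0.013]
    - [0,0,-0.013]
    - [0,0,-0.013]
    - [0,0,-0.013]
    - [0,0,-0.013]
    - [0,0,-0.013]
    - [0,0,-0.013]
    - [0,0,-0.013]
    - [0,0,-0.013]
    - [0,0,-0.013]
  slide:
    - [-0.0068,0.0041,0.04]
    - [-0.0068,0.0041,0.08]
    - [-0.0068,0.0041,0.12]
    - [-0.0068,0.0041,0.145]
    - [-0.0068,0.0041,0.15]
    - [-0.0068,0.0041,0.15]
    - [-0.0068,0.0041,0.15]
    - [-0.0068,0.0041,0.15]
    - [-0.0068,0.0041,0.15]
    - [-0.0068,0.0041,0.15]
    - [-0.0068,0.0041,0.15]
    - [-0.0068,0.0041,0.15]
  jaw: [0.6,0.6,0.6,0.6,0.6,0.6,0,0,0,0,0,0]

```text
time: 15.18
tool_pos: [0.3538, 0.2951, 0.0202]
tcp_rot: [179.8, -0.1, 89.7]
ft_force: [-0.3, 0.4, 3.6]
gripper_width: 0.0138
```

```bash
python3 -c "
from h import *
s=bot.sense();print(s['tool_pos'],s['tcp_rot'],s['gripper_width'],s['ft_force'])
p=s['tool_pos'];plan([((p[0],p[1],.1),D(89.7)),((.5444,.4436,.1),D(177.85)),((.5444,.4436,.06),D(177.85))])"
```

```text
[0.35384728 0.29514593 0.02020576] [ 1.79806697e+02 -1.49203043e-01  8.97389462e+01] 0.013754380934250136 [-0.29298489  0.42056767  3.62366658]
slide [0.0002, 0.0003, -0.0798] ang [0.0034, -0.0026, 0.0007] rows>=1.9
slide [0.1494, 0.1898, 0.0] ang [-0.0, 0.0, -1.5385] rows>=12.3
slide [-0.0, -0.0, 0.04] ang [0.0, 0.0, 0.0] rows>=1.0
```

>>> servo_tool:
  angular:
    - [0,0,0]
    - [0,0,-0.1]
    - [0,0,-0.22]
    - [0,0,-0.34]
    - [0,0,-0.46]
    - [0,0,-0.58]
    - [0,0,-0.7]
    - [0,0,-0.82]
    - [0,0,-0.94]
    - [0,0,-1.06]
    - [0,0,-1.18]
    - [0,0,-1.3]
  slide:
    - [0,0,-0.04]
    - [0,0,-0.08]
    - [0,0,-0.12]
    - [0.02,0.025,-0.12]
    - [0.04,0.05,-0.12]
    - [0.06,0.075,-0.12]
    - [0.08,0.1,-0.12]
    - [0.1,0.125,-0.12]
    - [0.12,0.15,-0.12]
    - [0.135,0.17,-0.12]
    - [0.1494,0.1898,-0.12]
    - [0.1494,0.1898,-0.12]
  jaw: [0,0,0,0,0,0,0,0,0,0,0,0]

```text
time: 16.18
tool_pos: [0.5469, 0.4454, 0.1392]
tcp_rot: [179.7, 0.2, 164.6]
ft_force: [0.3, -0.5, 0.1]
gripper_width: 0.0137
```

>>> servo_tool:
  angular:
    - [0,0,-0.12]
    - [0,0,-0.2385]
    - [0,0,-0.2385]
    - [0,0,-0.2385]
    - [0,0,-0.2385]
    - [0,0,-0.2385]
    - [0,0,-0.2385]
  slide:
    - [0,0,0]
    - [0,0,0.03]
    - [0,0,0.06]
    - [0,0,0.085]
    - [0,0,0.085]
    - [0,0,0.085]
    - [0,0,0.085]
  jaw: [0,0,0,0,0,0,0]

```text
time: 16.77
tool_pos: [0.5443, 0.4436, 0.0556]
tcp_rot: [179.9, 0.2, 177.9]
ft_force: [0.1, 0.5, 1.0]
gripper_width: 0.0136
```

```bash
python3 -c "
from h import *
im=snap('wrist','w8')
s=bot.sense();print(s['tool_pos'],s['tcp_rot'],s['gripper_width'])
plan([((.5444,.4436,.026),D(177.85))])"
```

```text
[0.54447589 0.44383231 0.05613264] [179.82827509   0.21025287 177.89206734] 0.013743453743396566
slide [0.0002, -0.0003, 0.0301] ang [0.003, 0.0037, 0.0007] rows>=0.7
```

View pics/w8.png

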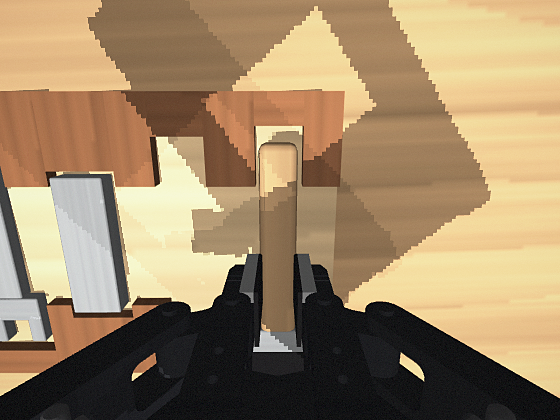

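```bash
python3 -c "
from h import *
s=bot.sense();p=s['tool_pos'];x=D(177.85).apply([1,0,0])
print(to_px('wrist',[p+.06*x-[0,0,.0082],p+.064*x-[0,0,p[2]-.013]],s))
print(to_world('wrist',[[280,143]],p[2]-.0082,s)-p, to_world('wrist',[[280,126]],.013,s)-p)"
```

```text
[[276.87806911 139.0385867 ]
 [276.80248525 124.67712488]]
[[-0.05839359  0.00341187 -0.0082    ]] [[-0.06327567  0.00392438 -0.04313264]]
```

>>> servo_tool:
  angular:
    - [0,0,0]
    - [0,0,0]
    - [0,0,0]
    - [0,0,0]
    - [0,0,0]
    - [0,0,0]
    - [0,0,0]
    - [0,0,0]
    - [0,0,0]
    - [0,0,0]
  slide:
    - [0.0006,-0.0003,0.008]
    - [0.0006,-0.0003,0.016]
    - [0.0006,-0.0003,0.024]
    - [0.0006,-0.0003,0.03]
    - [0.0006,-0.0003,0.03]
    - [0.0006,-0.0003,0.03]
    - [0.0006,-0.0003,0.03]
    - [0.0006,-0.0003,0.03]
    - [0.0006,-0.0003,0.03]
    - [0.0006,-0.0003,0.03]
  jaw: [0,0,0,0,0,0,0.35,0.35,0.35,0.35]

```text
time: 17.65
tool_pos: [0.5424, 0.4424, 0.0225]
tcp_rot: [-180.0, -0.0, 177.9]
ft_force: [-0.8, 0.4, -0.1]
gripper_width: 0.0299
```

>>> servo_tool:
  angular:
    - [0,0,0]
    - [0,0,0]
    - [0,0,0]
    - [0,0,0]
    - [0,0,0]
    - [0,0,0]
    - [0,0,0]
    - [0,0,0]
  slide:
    - [0,0,-0.02]
    - [0,0,-0.06]
    - [0,0,-0.1]
    - [0,0,-0.14]
    - [0,0,-0.18]
    - [0,0,-0.2]
    - [0,0,-0.2]
    - [0,0,-0.2]
  jaw: [0.35,0.35,0.35,0.5,0.6,0.6,0.6,0.6]

```text
time: 18.32
tool_pos: [0.5429, 0.4428, 0.2244]
tcp_rot: [179.9, 0.1, 177.9]
ft_force: [0.6, 0.4, -1.2]
gripper_width: 0.0511
```

```bash
python3 -c "
from h import *
im=snap('wrist','w9'); t=snap('top','top2')
cv2.imwrite('pics/c1.png',np.vstack([cv2.resize(im[:,:,::-1],(440,330)),cv2.resize(t[110:290,120:440][:,:,::-1],(440,248))]))
s=bot.sense();print(s['tool_pos'],s['tcp_rot'],s['gripper_width'])
seg((.342,-.290,.006),1,None,'top')
plan([((.45,.1,.25),D(155)),((.342,-.290,.15),D(135))])"
```

```text
[0.54192842 0.44199512 0.22117387] [-1.79861518e+02 -1.55633278e-01  1.77890064e+02] 0.05101255831781225
t 18.4167 px [384. 257.] dist 1 n 221 centre 343.6 -288.0 size 108 18 yaw -44.9 / mean [ 343.8 -288. ]
slide [0.0793, -0.3452, -0.028] ang [-0.0036, -0.0027, 0.3995] rows>=8.5
slide [-0.0669, -0.3991, 0.1] ang [0.0, -0.0, 0.3491] rows>=10.0
```

View pics/c1.png

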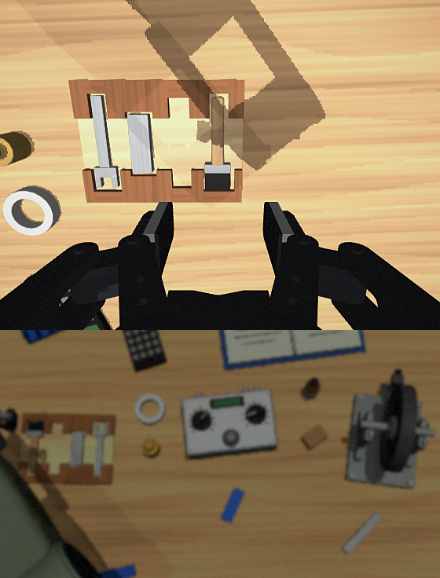

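>>> servo_tool:
  angular:
    - [0,0,0.05]
    - [0,0,0.1]
    - [0,0,0.15]
    - [0,0,0.2]
    - [0,0,0.25]
    - [0,0,0.3]
    - [0,0,0.35]
    - [0,0,0.3995]
    - [0,0,0.3995]
    - [0,0,0.3995]
  slide:
    - [0.009,-0.038,-0.01]
    - [0.018,-0.0765,-0.02]
    - [0.027,-0.115,-0.028]
    - [0.036,-0.1535,-0.028]
    - [0.045,-0.192,-0.028]
    - [0.054,-0.23,-0.028]
    - [0.063,-0.2685,-0.028]
    - [0.072,-0.307,-0.028]
    - [0.0793,-0.3452,-0.028]
    - [0.0793,-0.3452,-0.028]
  jaw: [0.6,0.6,0.6,0.6,0.6,0.6,0.6,0.6,0.6,0.6]

```text
time: 19.3
tool_pos: [0.4477, 0.0952, 0.2497]
tcp_rot: [-179.7, -0.2, 154.7]
ft_force: [-1.0, -0.0, -0.8]
gripper_width: 0.0514
```

>>> servo_tool:
  angular:
    - [0,0,0.04]
    - [0,0,0.08]
    - [0,0,0.12]
    - [0,0,0.16]
    - [0,0,0.2]
    - [0,0,0.24]
    - [0,0,0.28]
    - [0,0,0.32]
    - [0,0,0.3491]
    - [0,0,0.3491]
    - [0,0,0.3491]
    - [0,0,0.3491]
  slide:
    - [-0.0066,-0.039,0.01]
    - [-0.0132,-0.078,0.02]
    - [-0.0198,-0.117,0.03]
    - [-0.0264,-0.156,0.04]
    - [-0.033,-0.195,0.05]
    - [-0.0396,-0.234,0.06]
    - [-0.0462,-0.273,0.07]
    - [-0.0528,-0.312,0.08]
    - [-0.0594,-0.351,0.09]
    - [-0.0669,-0.3991,0.1]
    - [-0.0669,-0.3991,0.1]
    - [-0.0669,-0.3991,0.1]
  jaw: [0.6,0.6,0.6,0.6,0.6,0.6,0.6,0.6,0.6,0.6,0.6,0.6]

```text
time: 20.3
tool_pos: [0.3415, -0.2908, 0.1495]
tcp_rot: [-180.0, -0.2, 134.8]
ft_force: [-0.2, 0.5, 0.2]
gripper_width: 0.0517
```

```bash
python3 -c "
from h import *
for i in range(4): eyes.snapshot('wrist')
s=bot.sense();print(s['tool_pos'],s['tcp_rot'],s['gripper_width'])
x,y,a=seg((.343,-.289,.006),1,'w10')
s=bot.sense();print(s['tool_pos'])
plan([((x,y,.018),D(a%180))])
"
```

```text
[ 0.34298032 -0.28800792  0.15115524] [ 1.79980314e+02 -5.37326630e-02  1.35096011e+02] 0.051276757279988525
t 20.5 px [276. 202.] dist 4 n 2902 centre 345.0 -288.8 size 111 18 yaw -44.8 / mean [ 342.8 -286.6]
[ 0.34313049 -0.28803861  0.15136124]
slide [-0.0019, 0.0008, 0.1334] ang [0.0003, -0.0003, -0.0014] rows>=3.2
```

>>> servo_tool:
  angular:
    - [0,0,0]
    - [0,0,0]
    - [0,0,0]
    - [0,0,0]
    - [0,0,0]
    - [0,0,0]
    - [0,0,0]
    - [0,0,0]
    - [0,0,0]
    - [0,0,0]
    - [0,0,0]
  slide:
    - [-0.0019,0.0008,0.04]
    - [-0.0019,0.0008,0.08]
    - [-0.0019,0.0008,0.115]
    - [-0.0019,0.0008,0.133]
    - [-0.0019,0.0008,0.133]
    - [-0.0019,0.0008,0.133]
    - [-0.0019,0.0008,0.133]
    - [-0.0019,0.0008,0.133]
    - [-0.0019,0.0008,0.133]
    - [-0.0019,0.0008,0.133]
    - [-0.0019,0.0008,0.133]
  jaw: [0.6,0.6,0.6,0.6,0.6,0,0,0,0,0,0]

```text
time: 21.47
tool_pos: [0.3459, -0.2909, 0.0202]
tcp_rot: [180.0, 0.2, 135.0]
ft_force: [1.7, 2.1, 6.7]
gripper_width: 0.0158
```

```bash
python3 -c "
from h import *
s=bot.sense();print(s['tool_pos'],s['tcp_rot'],s['gripper_width'],s['ft_force'])
p=s['tool_pos'];plan([((p[0],p[1],.2),D(135.2)),((.44,.06,.22),D(156)),((.5425,.3936,.15),D(177.85))])"
```

```text
[ 0.34585864 -0.29091836  0.02023587] [179.95431339   0.2465029  134.97806772] 0.015814239149621562 [1.66305549 2.13579845 6.70940543]
slide [-0.0008, 0.0001, -0.1798] ang [0.0008, 0.0043, -0.0039] rows>=4.3
slide [0.1805, 0.3153, -0.02] ang [0.0, 0.0, -0.363] rows>=8.7
slide [0.042, 0.3464, 0.07] ang [0.0, 0.0, -0.3814] rows>=8.5
```

>>> servo_tool:
  angular:
    - [0,0,0]
    - [0,0,0]
    - [0,0,0]
    - [0,0,0]
    - [0,0,0]
    - [0,0,0]
    - [0,0,0]
  slide:
    - [0,0,-0.03]
    - [0,0,-0.07]
    - [0,0,-0.11]
    - [0,0,-0.15]
    - [0,0,-0.18]
    - [0,0,-0.18]
    - [0,0,-0.18]
  jaw: [0,0,0,0,0,0,0]

```text
time: 22.05
tool_pos: [0.345, -0.2907, 0.2005]
tcp_rot: [180.0, 0.3, 135.0]
ft_force: [-0.2, -0.5, -2.0]
gripper_width: 0.0152
```

>>> servo_tool:
  angular:
    - [0,0,-0.04]
    - [0,0,-0.08]
    - [0,0,-0.12]
    - [0,0,-0.16]
    - [0,0,-0.2]
    - [0,0,-0.24]
    - [0,0,-0.28]
    - [0,0,-0.32]
    - [0,0,-0.363]
    - [0,0,-0.363]
    - [0,0,-0.363]
  slide:
    - [0.02,0.035,0]
    - [0.04,0.07,-0.01]
    - [0.06,0.105,-0.02]
    - [0.08,0.14,-0.02]
    - [0.1,0.175,-0.02]
    - [0.12,0.21,-0.02]
    - [0.14,0.245,-0.02]
    - [0.16,0.28,-0.02]
    - [0.1805,0.3153,-0.02]
    - [0.1805,0.3153,-0.02]
    - [0.1805,0.3153,-0.02]
  jaw: [0,0,0,0,0,0,0,0,0,0,0]

```text
time: 22.97
tool_pos: [0.4388, 0.062, 0.2163]
tcp_rot: [-179.9, -0.2, 156.1]
ft_force: [0.4, -0.7, -1.8]
gripper_width: 0.0159
```

```bash
python3 -c "
from h import *
eyes.snapshot('wrist');eyes.snapshot('wrist')
s=bot.sense();print(s['tool_pos'],s['tcp_rot'],s['gripper_width'])
plan([((.5425,.3936,.2),D(177.85))])"
```

```text
[0.43866277 0.05986546 0.21686072] [-1.79863302e+02 -1.58700961e-01  1.55812403e+02] 0.015357675587255796
slide [0.042, 0.347, 0.0161] ang [-0.0018, -0.0032, -0.3846] rows>=8.4
```

>>> servo_tool:
  angular:
    - [0,0,-0.04]
    - [0,0,-0.08]
    - [0,0,-0.12]
    - [0,0,-0.16]
    - [0,0,-0.2]
    - [0,0,-0.24]
    - [0,0,-0.28]
    - [0,0,-0.32]
    - [0,0,-0.3846]
    - [0,0,-0.3846]
    - [0,0,-0.3846]
    - [0,0,-0.3846]
  slide:
    - [0.005,0.039,0.002]
    - [0.01,0.078,0.004]
    - [0.0145,0.117,0.006]
    - [0.019,0.156,0.008]
    - [0.0235,0.195,0.01]
    - [0.028,0.234,0.012]
    - [0.033,0.273,0.014]
    - [0.038,0.312,0.04]
    - [0.042,0.347,0.07]
    - [0.042,0.347,0.1]
    - [0.042,0.347,0.13]
    - [0.042,0.347,0.15]
  jaw: [0,0,0,0,0,0,0,0,0,0,0,0]

```text
time: 24.07
tool_pos: [0.5428, 0.3912, 0.0634]
tcp_rot: [-179.7, -0.3, 177.7]
ft_force: [-0.0, -0.7, -2.3]
gripper_width: 0.0157
```

>>> servo_tool:
  angular:
    - [0,0,0]
    - [0,0,0]
    - [0,0,0]
    - [0,0,0]
  slide:
    - [0,0,0.004]
    - [0,0,0.004]
    - [0,0,0.004]
    - [0,0,0.004]
  jaw: [0,0,0,0]

```text
time: 24.4
tool_pos: [0.5453, 0.3939, 0.0664]
tcp_rot: [179.9, 0.2, 177.8]
ft_force: [-0.5, 0.5, -2.0]
gripper_width: 0.0158
```

```bash
python3 -c "
from h import *
eyes.snapshot('wrist')
s=bot.sense();im=snap('wrist','w11')
p=s['tool_pos'];print(p,s['tcp_rot'],s['gripper_width'])
seg((p[0]-.02,p[1],p[2]-.0082),1)
x=D(177.85).apply([1,0,0])
print(to_px('wrist',[p+.055*x-[0,0,.0082],(np.array([.5425,.3936,.013])+.059*x)],s))
plan([((.5425,.3936,.026),D(177.85))])"
```

```text
[0.54519617 0.3940845  0.0665627 ] [179.86731736   0.18624122 177.7764419 ] 0.01569159571038712
t 24.5 px [275. 236.] dist 16 n 10503 centre 538.3 386.2 size 114 35 yaw -2.3 / mean [534.1 393.2]
[[276.61090787 151.98097434]
 [275.4776818  128.51848661]]
slide [0.0023, -0.0008, 0.0402] ang [0.0018, 0.0026, -0.0007] rows>=1.0
```

View pics/w11.png

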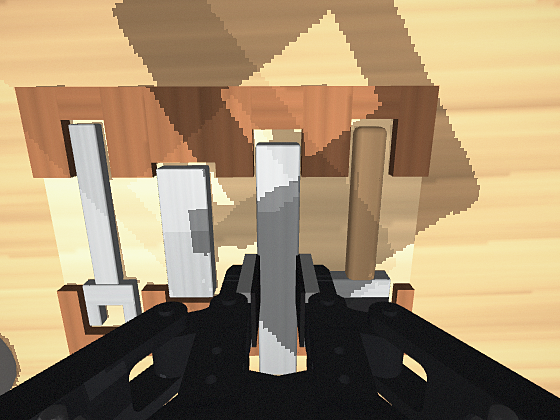

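>>> servo_tool:
  angular:
    - [0,0,0]
    - [0,0,0]
    - [0,0,0]
    - [0,0,0]
    - [0,0,0]
    - [0,0,0]
    - [0,0,0]
    - [0,0,0]
    - [0,0,0]
    - [0,0,0]
  slide:
    - [0.0005,-0.0005,0.01]
    - [0.0005,-0.0005,0.02]
    - [0.0005,-0.0005,0.03]
    - [0.0005,-0.0005,0.0405]
    - [0.0005,-0.0005,0.0405]
    - [0.0005,-0.0005,0.0405]
    - [0.0005,-0.0005,0.0405]
    - [0.0005,-0.0005,0.0405]
    - [0.0005,-0.0005,0.0405]
    - [0.0005,-0.0005,0.0405]
  jaw: [0,0,0,0,0,0,0.35,0.35,0.35,0.35]

```text
time: 25.38
tool_pos: [0.5432, 0.3935, 0.0232]
tcp_rot: [-180.0, -0.0, 177.8]
ft_force: [-0.5, -0.4, 0.2]
gripper_width: 0.0301
```

>>> servo_tool:
  angular:
    - [0,0,0]
    - [0,0,0]
    - [0,0,0]
    - [0,0,0]
    - [0,0,0]
    - [0,0,0]
    - [0,0,0]
    - [0,0,0]
  slide:
    - [0,0,-0.02]
    - [0,0,-0.06]
    - [0,0,-0.1]
    - [0,0,-0.14]
    - [0,0,-0.18]
    - [0,0,-0.2]
    - [0,0,-0.2]
    - [0,0,-0.2]
  jaw: [0.35,0.35,0.35,0.35,0.35,0.35,0.35,0.35]

```text
time: 26.05
tool_pos: [0.5437, 0.3938, 0.225]
tcp_rot: [179.9, 0.1, 177.8]
ft_force: [-0.2, -1.0, -0.5]
gripper_width: 0.0301
```

```bash
python3 -c "
from h import *
im=snap('wrist','w12')
s=bot.sense();print(s['tool_pos'],s['tcp_rot'],s['q'])
seg((.5425,.3936,.011),1);seg((.5406,.3436,.011),1);seg((.5388,.2937,.009),1)
plan([((.52,.05,.26),D(90)),((.52,.05,.26),D(0))])"
```

```text
[0.54293518 0.39335575 0.22308467] [-1.79962518e+02 -3.98494638e-02  1.77840558e+02] [ 3.49431149e+01  2.77790765e+01  7.78354326e+01 -6.07792467e-03
  7.44398840e+01 -5.28958225e+01]
t 26.1 px [278. 183.] dist 5 n 1951 centre 540.4 393.7 size 110 18 yaw -2.3 / mean [538.3 393.7]
t 26.15 px [229. 184.] dist 8 n 2437 centre 540.2 329.9 size 77 54 yaw -0.1 / mean [534.7 338.7]
t 26.2 px [180. 184.] dist 7 n 2825 centre 538.4 284.1 size 121 41 yaw 3.1 / mean [537.  286.8]
slide [0.0097, -0.3437, -0.0377] ang [-0.0046, -0.0006, 1.533] rows>=12.3
slide [0.0, 0.0, 0.0] ang [0.0, -0.0, 1.5708] rows>=12.6
```

```bash
python3 -c "
from h import *
s=bot.sense();print(s['tool_pos'])
plan([((.583,.06,.22),D(129))])"
```

```text
[0.54255483 0.39303579 0.22141404]
slide [-0.053, -0.3313, 0.0021] ang [-0.0039, -0.002, 0.8523] rows>=8.0
```

>>> servo_tool:
  angular:
    - [0,0,0.1]
    - [0,0,0.2]
    - [0,0,0.3]
    - [0,0,0.4]
    - [0,0,0.5]
    - [0,0,0.6]
    - [0,0,0.7]
    - [0,0,0.8]
    - [0,0,0.8523]
    - [0,0,0.8523]
    - [0,0,0.8523]
    - [0,0,0.8523]
  slide:
    - [-0.006,-0.038,0]
    - [-0.012,-0.076,0]
    - [-0.018,-0.114,0]
    - [-0.024,-0.152,0]
    - [-0.03,-0.19,0]
    - [-0.037,-0.228,0]
    - [-0.044,-0.266,0]
    - [-0.05,-0.304,0.002]
    - [-0.053,-0.3313,0.002]
    - [-0.053,-0.3313,0.002]
    - [-0.053,-0.3313,0.002]
    - [-0.053,-0.3313,0.002]
  jaw: [0.35,0.35,0.35,0.35,0.35,0.35,0.35,0.35,0.35,0.35,0.35,0.35]

```text
time: 27.25
tool_pos: [0.5834, 0.0608, 0.2208]
tcp_rot: [-179.9, -0.1, 129.0]
ft_force: [0.4, 1.3, 0.0]
gripper_width: 0.0304
```

```bash
python3 -c "
from h import *
eyes.snapshot('wrist');eyes.snapshot('wrist');eyes.snapshot('wrist')
s=bot.sense();im=snap('wrist','w13');print(s['tool_pos'],s['tcp_rot'],s['q'][5])
import json
json.dump([list(s['tool_pos']),list(s['tcp_rot'])],open('w13.json','w'))
cv2.imwrite('pics/w13z.png',cv2.resize(im[:,:,::-1],(800,600),interpolation=cv2.INTER_CUBIC))
"
```

```text
[0.58355485 0.06169267 0.22138487] [-1.79972901e+02 -3.19321770e-02  1.29110400e+02] -34.20849120056686
```

View pics/w13z.png

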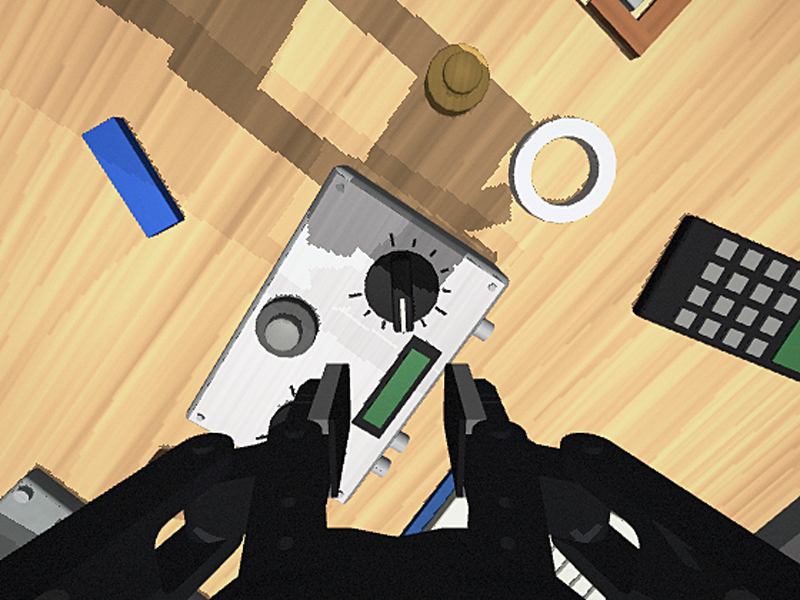

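The left dial's bar is upright in the image, from (402,250) to (403,331), so it is aligned with the tool. The panel corners are at (340,167), (507,278) and (190,412).

```bash
python3 -c "
from h import *
import json
p,r=json.load(open('w13.json')); s=dict(tool_pos=np.array(p),tcp_rot=np.array(r))
W=lambda q,z: to_world('wrist',np.array(q,float)*.7,z,s)[:,:2]
c=W([[340,169],[507,276],[190,412]],.055);print(c)
a=c[1]-c[0];b=c[0]-c[2];print('x len %.4f yaw %.2f; y len %.4f yaw %.2f'%(np.hypot(*a),np.degrees(np.arctan2(a[1],a[0])),np.hypot(*b),np.degrees(np.arctan2(b[1],b[0]))-90))
d=W([[402,250],[403,331]],.080);print(d,d.mean(0),np.linalg.norm(d[0]-d[1]),np.degrees(np.arctan2(*(d[1]-d[0])[::-1])))
o=(c[1]+c[2])/2;u=np.radians(5.2)
for n,q in [('L',(.008,.06)),('R',(.008,-.06)),('B',(-.038,0))]: print(n,o+[q[0]*np.cos(u)-q[1]*np.sin(u),q[0]*np.sin(u)+q[1]*np.cos(u)])
print('btn',W([[282,334]],.076))
S=bot.sense();print(S['tool_pos']);m=d.mean(0);plan([((m[0],m[1],.0805),D(129))])
"
```

```text
[[ 0.51727065  0.09159542]
 [ 0.63570625  0.10574996]
 [ 0.53448273 -0.09685632]]
x len 0.1193 yaw 6.82; y len 0.1892 yaw 5.22
[[0.57219628 0.08083802]
 [0.60283452 0.04427634]] [0.5875154  0.06255718] 0.04770175969330539 -50.03740354466447
L [0.58762361 0.06492494]
R [ 0.59849952 -0.05458118]
B [0.54725088 0.00100278]
btn [[ 0.54934632 -0.00346284]]
[0.5835726  0.06171024 0.22151247]
slide [-0.0019, 0.0036, 0.141] ang [-0.0003, -0.0003, 0.002] rows>=3.4
```

>>> servo_tool:
  angular:
    - [0,0,0]
    - [0,0,0]
    - [0,0,0]
    - [0,0,0]
    - [0,0,0]
    - [0,0,0]
    - [0,0,0]
    - [0,0,0]
    - [0,0,0]
    - [0,0,0]
    - [0,0,0]
  slide:
    - [-0.0019,0.0036,0.04]
    - [-0.0019,0.0036,0.08]
    - [-0.0019,0.0036,0.11]
    - [-0.0019,0.0036,0.13]
    - [-0.0019,0.0036,0.14]
    - [-0.0019,0.0036,0.14]
    - [-0.0019,0.0036,0.14]
    - [-0.0019,0.0036,0.14]
    - [-0.0019,0.0036,0.14]
    - [-0.0019,0.0036,0.14]
    - [-0.0019,0.0036,0.14]
  jaw: [0.35,0.35,0.35,0.35,0.35,0.35,0,0,0,0,0]

```text
time: 28.37
tool_pos: [0.5877, 0.0614, 0.0831]
tcp_rot: [180.0, 0.0, 129.0]
ft_force: [-4.1, 0.7, 4.8]
gripper_width: 0.0101
```

```bash
python3 -c "
from h import *
s=bot.sense();print(s['tool_pos'],s['tcp_rot'],s['gripper_width'],s['ft_force'],s['ft_torque'])"
```

```text
[0.58770507 0.06135402 0.08308416] [1.79953763e+02 2.00443708e-02 1.28991732e+02] 0.010100201818754257 [-4.10751658  0.69475602  4.81165044] [0.01198315 0.64196343 0.00319199]
```

>>> servo_tool:
  angular:
    - [0,0,-0.05]
    - [0,0,-0.14]
    - [0,0,-0.23]
    - [0,0,-0.32]
    - [0,0,-0.41]
    - [0,0,-0.5]
    - [0,0,-0.59]
    - [0,0,-0.68]
    - [0,0,-0.77]
    - [0,0,-0.86]
    - [0,0,-0.94]
    - [0,0,-1.0]
  slide:
    - [0,0,0]
    - [0,0,0]
    - [0,0,0]
    - [0,0,0]
    - [0,0,0]
    - [0,0,0]
    - [0,0,0]
    - [0,0,0]
    - [0,0,0]
    - [0,0,0]
    - [0,0,0]
    - [0,0,0]
  jaw: [0,0,0,0,0,0,0,0,0,0,0,0]

```text
time: 29.37
tool_pos: [0.5869, 0.0598, 0.083]
tcp_rot: [-179.9, -0.1, -173.5]
ft_force: [-5.9, -5.2, 6.5]
gripper_width: 0.0101
```

>>> servo_tool:
  angular:
    - [0,0,-0.07]
    - [0,0,-0.16]
    - [0,0,-0.25]
    - [0,0,-0.34]
    - [0,0,-0.43]
    - [0,0,-0.52]
    - [0,0,-0.61]
    - [0,0,-0.7]
    - [0,0,-0.78]
    - [0,0,-0.84]
    - [0,0,-0.88]
    - [0,0,-0.88]
  slide:
    - [0,0,0]
    - [0,0,0]
    - [0,0,0]
    - [0,0,0]
    - [0,0,0]
    - [0,0,0]
    - [0,0,0]
    - [0,0,0]
    - [0,0,0]
    - [0,0,0]
    - [0,0,0]
    - [0,0,0]
  jaw: [0,0,0,0,0,0,0,0,0,0,0,0]

```text
time: 30.37
tool_pos: [0.5877, 0.0584, 0.0831]
tcp_rot: [-179.8, -0.2, -123.1]
ft_force: [-3.8, -10.5, 6.6]
gripper_width: 0.0104
```

```bash
python3 -c "
from h import *
s=bot.sense();print(s['tool_pos'],s['tcp_rot'],s['gripper_width'],s['ft_force'],s['ft_torque'],s['q'])"
```

```text
[0.58772791 0.05837886 0.0830693 ] [-179.82187519   -0.21784464 -123.12662835] 0.010361908725092501 [ -3.79568874 -10.45132576   6.6079509 ] [-1.64333009  0.71043637  0.00419537] [   4.701847     27.8944121    99.99316878   -0.35647216   52.10586789
 -141.95293215]
```

>>> servo_tool:
  angular:
    - [0,0,-0.02]
    - [0,0,-0.042]
    - [0,0,-0.042]
    - [0,0,-0.042]
    - [0,0,-0.042]
    - [0,0,-0.042]
    - [0,0,-0.042]
    - [0,0,-0.042]
  slide:
    - [0,0,0]
    - [0,0,0]
    - [0,0,0]
    - [0,0,0]
    - [0,0,0]
    - [0,0,0]
    - [0,0,0]
    - [0,0,0]
  jaw: [0,0,0,0,0,0.35,0.35,0.35]

```text
time: 31.03
tool_pos: [0.5888, 0.0615, 0.0824]
tcp_rot: [-179.9, 0.1, -120.9]
ft_force: [-0.1, -0.8, 0.8]
gripper_width: 0.03
```

```bash
python3 -c "
from h import *
s=bot.sense();print(s['tool_pos'],s['tcp_rot'],s['gripper_width'],s['ft_force'],s['q'][5]);p=s['tool_pos']
plan([((p[0],p[1],.2),D(239)),((.598,-.0615,.2),D(106))])"
```

```text
[0.58875801 0.06151084 0.0824106 ] [-1.79884712e+02  1.09834890e-01 -1.20897993e+02] 0.02998390747298784 [-0.05581776 -0.79221295  0.81652639] -144.2789609059941
slide [-0.0002, -0.0002, -0.1176] ang [-0.002, 0.0019, 0.0018] rows>=2.8
slide [0.1007, -0.0713, -0.0] ang [-0.0, -0.0, 2.3213] rows>=18.6
```

>>> servo_tool:
  angular:
    - [0,0,0]
    - [0,0,0]
    - [0,0,0.05]
    - [0,0,0.17]
    - [0,0,0.29]
    - [0,0,0.41]
    - [0,0,0.53]
    - [0,0,0.65]
    - [0,0,0.77]
    - [0,0,0.89]
    - [0,0,1.01]
    - [0,0,1.13]
  slide:
    - [0,0,-0.04]
    - [0,0,-0.08]
    - [0,0,-0.115]
    - [0.01,-0.007,-0.118]
    - [0.02,-0.014,-0.118]
    - [0.035,-0.025,-0.118]
    - [0.05,-0.035,-0.118]
    - [0.065,-0.046,-0.118]
    - [0.08,-0.056,-0.118]
    - [0.09,-0.064,-0.118]
    - [0.1007,-0.0713,-0.118]
    - [0.1007,-0.0713,-0.118]
  jaw: [0.35,0.35,0.35,0.35,0.35,0.35,0.35,0.35,0.35,0.35,0.35,0.35]

```text
time: 32.03
tool_pos: [0.598, -0.0636, 0.2]
tcp_rot: [-180.0, 0.1, 173.9]
ft_force: [-0.1, -0.3, 0.1]
gripper_width: 0.0295
```

>>> servo_tool:
  angular:
    - [0,0,0.12]
    - [0,0,0.24]
    - [0,0,0.36]
    - [0,0,0.48]
    - [0,0,0.6]
    - [0,0,0.72]
    - [0,0,0.84]
    - [0,0,0.96]
    - [0,0,1.08]
    - [0,0,1.19]
    - [0,0,1.19]
    - [0,0,1.19]
  slide:
    - [0,0,0]
    - [0,0,0]
    - [0,0,0]
    - [0,0,0]
    - [0,0,0]
    - [0,0,0]
    - [0,0,0]
    - [0,0,0]
    - [0,0,0]
    - [0,0,0]
    - [0,0,0]
    - [0,0,0]
  jaw: [0.35,0.35,0.35,0.35,0.35,0.35,0.35,0.35,0.35,0.35,0.35,0.35]

```text
time: 33.03
tool_pos: [0.5976, -0.0615, 0.2]
tcp_rot: [179.9, 0.0, 106.4]
ft_force: [-0.2, -0.6, 0.4]
gripper_width: 0.03
```

```bash
python3 -c "
from h import *
eyes.snapshot('wrist');eyes.snapshot('wrist')
s=bot.sense();im=snap('wrist','w14');print(s['time'],s['tool_pos'],s['tcp_rot'],s['q'][5])
import json
json.dump([list(s['tool_pos']),list(s['tcp_rot'])],open('w14.json','w'))
q=to_px('wrist',(.598,-.0615,.08),s)[0];print(q)
x,y=[int(v) for v in q]
cv2.imwrite('pics/w14z.png',cv2.resize(im[max(0,y-130):y+130,max(0,x-170):x+170][:,:,::-1],None,fx=2.3,fy=2.3,interpolation=cv2.INTER_CUBIC))
"
```

```text
33.1333 [ 0.59745217 -0.06156096  0.19988533] [1.79971997e+02 8.16251283e-03 1.06333517e+02] -23.316888658833587
[277.90738536 209.25149197]
```

View pics/w14z.png

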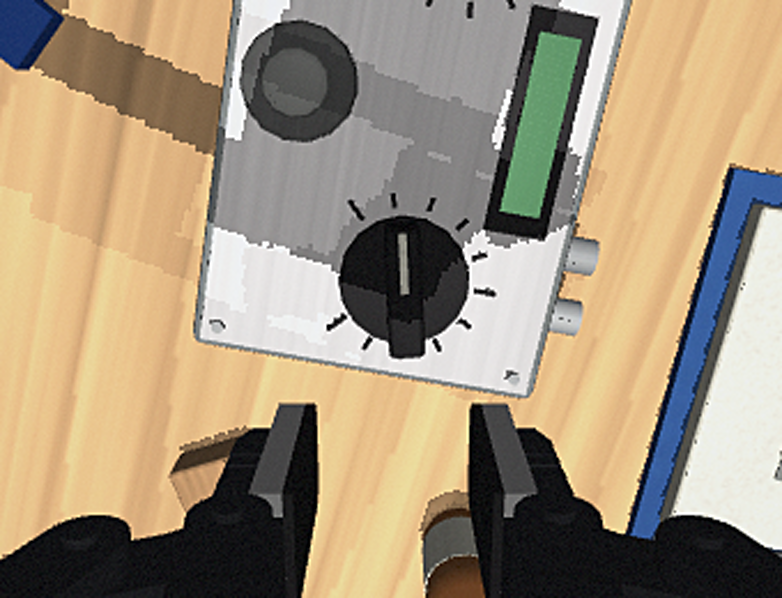

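```bash
python3 -c "
from h import *
import json
p,r=json.load(open('w14.json')); s=dict(tool_pos=np.array(p),tcp_rot=np.array(r))
f=lambda a: np.array(a)/2.3+[277-170,209-130]
d=to_world('wrist',f([[403,222],[407,355]]),.080,s);print(d,d.mean(0),np.linalg.norm(d[0]-d[1]),np.degrees(np.arctan2(*(d[0]-d[1])[1::-1])))
print('skirt',to_world('wrist',f([[404,281]]),.062,s),'btn',to_world('wrist',f([[295,82]]),.076,s))
e=to_world('wrist',f([[197,338],[529,396]]),.055,s);print(e,np.degrees(np.arctan2(*(e[1]-e[0])[1::-1])))
S=bot.sense();print(S['tool_pos']);m=d.mean(0);plan([((m[0],m[1],.0815),D(107)),((.5995,-.0615,.0815),D(107))])
"
```

```text
[[ 0.59381737 -0.03601603  0.08      ]
 [ 0.60785678 -0.07864802  0.08      ]] [ 0.60083707 -0.05733203  0.08      ] 0.044884206559089014 108.22756115001339
skirt [[ 0.60122655 -0.05892283  0.062     ]] btn [[ 0.54983411 -0.0042948   0.076     ]]
[[ 0.53549425 -0.10243466  0.055     ]
 [ 0.65918958 -0.09002971  0.055     ]] 5.726835121299818
[ 0.59740755 -0.06160971  0.1998725 ]
slide [0.0032, 0.0044, 0.1184] ang [0.0004, 0.0002, -0.0121] rows>=2.8
slide [-0.0036, -0.0025, -0.0] ang [0.0, 0.0, 0.0] rows>=0.1
```

>>> servo_tool:
  angular:
    - [0,0,-0.021]
    - [0,0,-0.021]
    - [0,0,-0.021]
    - [0,0,-0.021]
    - [0,0,-0.021]
    - [0,0,-0.021]
    - [0,0,-0.021]
    - [0,0,-0.021]
    - [0,0,-0.021]
    - [0,0,-0.021]
    - [0,0,-0.021]
  slide:
    - [0.0021,0.0039,0.03]
    - [0.0021,0.0039,0.06]
    - [0.0021,0.0039,0.09]
    - [0.0021,0.0039,0.11]
    - [0.0021,0.0039,0.118]
    - [0.0021,0.0039,0.118]
    - [0.0021,0.0039,0.118]
    - [0.0021,0.0039,0.118]
    - [0.0021,0.0039,0.118]
    - [0.0021,0.0039,0.118]
    - [0.0021,0.0039,0.118]
  jaw: [0.35,0.35,0.35,0.35,0.35,0.35,0,0,0,0,0]

```text
time: 34.1
tool_pos: [0.6008, -0.0589, 0.0833]
tcp_rot: [179.9, 0.1, 107.4]
ft_force: [-2.5, -0.6, 4.6]
gripper_width: 0.0101
```

>>> servo_tool:
  angular:
    - [0,0,0.05]
    - [0,0,0.14]
    - [0,0,0.23]
    - [0,0,0.32]
    - [0,0,0.41]
    - [0,0,0.5]
    - [0,0,0.59]
    - [0,0,0.68]
    - [0,0,0.77]
    - [0,0,0.86]
    - [0,0,0.95]
    - [0,0,1.04]
  slide:
    - [0,0,0]
    - [0,0,0]
    - [0,0,0]
    - [0,0,0]
    - [0,0,0]
    - [0,0,0]
    - [0,0,0]
    - [0,0,0]
    - [0,0,0]
    - [0,0,0]
    - [0,0,0]
    - [0,0,0]
  jaw: [0,0,0,0,0,0,0,0,0,0,0,0]

```text
time: 35.1
tool_pos: [0.6015, -0.0591, 0.0833]
tcp_rot: [179.8, -0.1, 47.6]
ft_force: [-1.0, -1.7, 5.1]
gripper_width: 0.0104
```

>>> servo_tool:
  angular:
    - [0,0,0.09]
    - [0,0,0.18]
    - [0,0,0.27]
    - [0,0,0.36]
    - [0,0,0.45]
    - [0,0,0.54]
    - [0,0,0.63]
    - [0,0,0.72]
    - [0,0,0.81]
    - [0,0,0.9]
    - [0,0,0.99]
    - [0,0,1.08]
  slide:
    - [0,0,0]
    - [0,0,0]
    - [0,0,0]
    - [0,0,0]
    - [0,0,0]
    - [0,0,0]
    - [0,0,0]
    - [0,0,0]
    - [0,0,0]
    - [0,0,0]
    - [0,0,0]
    - [0,0,0]
  jaw: [0,0,0,0,0,0,0,0,0,0,0,0]

```text
time: 36.1
tool_pos: [0.6016, -0.0598, 0.0833]
tcp_rot: [179.9, -0.2, -14.3]
ft_force: [-1.1, -2.8, 4.3]
gripper_width: 0.0101
```

>>> servo_tool:
  angular:
    - [0,0,0.09]
    - [0,0,0.18]
    - [0,0,0.27]
    - [0,0,0.36]
    - [0,0,0.45]
    - [0,0,0.53]
    - [0,0,0.59]
    - [0,0,0.59]
    - [0,0,0.59]
    - [0,0,0.59]
  slide:
    - [0,0,0]
    - [0,0,0]
    - [0,0,0]
    - [0,0,0]
    - [0,0,0]
    - [0,0,0]
    - [0,0,0]
    - [0,0,0]
    - [0,0,0]
    - [0,0,0]
  jaw: [0,0,0,0,0,0,0,0,0,0]

```text
time: 36.93
tool_pos: [0.6014, -0.0601, 0.0833]
tcp_rot: [-180.0, -0.2, -47.8]
ft_force: [-2.0, -5.3, 5.5]
gripper_width: 0.01
```

```bash
python3 -c "
from h import *
s=bot.sense();print(s['tool_pos'],s['tcp_rot'],s['gripper_width'],s['ft_force'],s['q'][5])"
```

```text
[ 0.60138169 -0.06008792  0.08328666] [-179.97530535   -0.23229892  -47.79350259] 0.010003124408618232 [-2.0202354  -5.33912124  5.53285976] 131.1662584759548
```

>>> servo_tool:
  angular:
    - [0,0,0.014]
    - [0,0,0.014]
    - [0,0,0.014]
    - [0,0,0.014]
    - [0,0,0.014]
    - [0,0,0.014]
    - [0,0,0.014]
    - [0,0,0.014]
  slide:
    - [0,0,0]
    - [0,0,0]
    - [0,0,0]
    - [0,0,0]
    - [0,0,0]
    - [0,0,0]
    - [0,0,0]
    - [0,0,0]
  jaw: [0,0,0,0,0.35,0.35,0.35,0.35]

```text
time: 37.6
tool_pos: [0.6006, -0.0584, 0.0818]
tcp_rot: [-180.0, -0.0, -48.7]
ft_force: [-0.7, 0.5, 0.6]
gripper_width: 0.03
```

>>> servo_tool:
  angular:
    - [0,0,0]
    - [0,0,0]
    - [0,0,0]
    - [0,0,0]
    - [0,0,0]
    - [0,0,0]
  slide:
    - [0,0,-0.04]
    - [0,0,-0.08]
    - [0,0,-0.12]
    - [0,0,-0.15]
    - [0,0,-0.15]
    - [0,0,-0.15]
  jaw: [0.35,0.35,0.35,0.35,0.35,0.35]

```text
time: 38.1
tool_pos: [0.6014, -0.0585, 0.2339]
tcp_rot: [-179.8, -0.2, -48.7]
ft_force: [-0.1, 0.4, -1.3]
gripper_width: 0.0295
```

```bash
python3 -c "
from h import *
s=bot.sense();im=snap('wrist','w15');print(s['tool_pos'],s['tcp_rot'],s['gripper_width'],s['ft_force'],s['q'][5])
import json
json.dump([list(s['tool_pos']),list(s['tcp_rot'])],open('w15.json','w'))
# dial lines
for n,c in (('L',(.589,.061)),('R',(.601,-.0585))):
    q=to_px('wrist',(*c,.08),s)[0]; ys,xs=np.mgrid[0:420,0:560]; h=cv2.cvtColor(im,cv2.COLOR_RGB2HSV)
    rr=np.hypot(xs-q[0],ys-q[1]); k=343/(0.34-.08)
    m=(rr<.019*1000*k/1000)&(im.min(2)>110)
    pts=np.argwhere(m)[:,::-1]; 
    if len(pts)>4:
        w=to_world('wrist',pts,.08,s)[:,:2]; u,S_,v=np.linalg.svd(w-w.mean(0)); d=v[0]*np.sign(v[0]@(w.mean(0)-c)); print(n,q,len(pts),w.mean(0),'line yaw %.1f'%np.degrees(np.arctan2(d[1],d[0])),S_)
p=s['tool_pos'];plan([((.52,-.343,.32),D(-8))])"
```

```text
[ 0.60135543 -0.05848798  0.23393705] [-179.80664367   -0.20088315  -48.65487769] 0.029498788883904236 [-0.05793403  0.44565826 -1.3406066 ] 132.0010756051842
L [203.18863369 301.04302186] 151 [0.59818321 0.06452737] line yaw 42.8 [0.21549115 0.08323513]
R [278.78173414 198.67445026] 319 [ 0.59764047 -0.05329747] line yaw 133.6 [0.22368783 0.21249862]
slide [0.1607, 0.2482, -0.0882] ang [-0.0003, -0.0003, -0.7096] rows>=7.4
```

>>> servo_tool:
  angular:
    - [0,0,-0.1]
    - [0,0,-0.2]
    - [0,0,-0.3]
    - [0,0,-0.4]
    - [0,0,-0.5]
    - [0,0,-0.6]
    - [0,0,-0.7096]
    - [0,0,-0.7096]
    - [0,0,-0.7096]
    - [0,0,-0.7096]
    - [0,0,-0.7096]
  slide:
    - [0.02,0.03,-0.02]
    - [0.04,0.06,-0.04]
    - [0.06,0.09,-0.06]
    - [0.08,0.12,-0.08]
    - [0.1,0.155,-0.088]
    - [0.12,0.185,-0.088]
    - [0.14,0.215,-0.088]
    - [0.1607,0.2482,-0.088]
    - [0.1607,0.2482,-0.088]
    - [0.1607,0.2482,-0.088]
    - [0.1607,0.2482,-0.088]
  jaw: [0.5,0.6,0.6,0.6,0.6,0.6,0.6,0.6,0.6,0.6,0.6]

```text
time: 39.07
tool_pos: [0.5199, -0.3426, 0.3178]
tcp_rot: [-179.9, 0.2, -8.0]
ft_force: [0.4, 0.9, 0.1]
gripper_width: 0.0514
```

```bash
python3 -c "
from h import *
eyes.snapshot('wrist');eyes.snapshot('wrist')
s=bot.sense();im=snap('wrist','w16');print(s['tool_pos'],s['tcp_rot'],s['q'])
import json
json.dump([list(s['tool_pos']),list(s['tcp_rot'])],open('w16.json','w'))
a=np.radians(-8);X=np.array([np.cos(a),np.sin(a),0]);Y=np.array([-np.sin(a),np.cos(a),0]);o=np.array([.54,-.345,0])
im=np.clip(im.astype(float)*1.8,0,255).astype(np.uint8)[:,:,::-1].copy()
for n in range(-90,91,15):
    t=np.radians(n)
    for e in(-.014,.014):
        q=to_px('wrist',o+X*.09*np.sin(t)+[0,0,.125+.09*np.cos(t)]+Y*e,s)[0]; cv2.circle(im,tuple(int(v) for v in q),2,(255,0,255) if n else (0,255,0),-1)
cv2.imwrite('pics/w16m.png',cv2.resize(im,(800,600)))
"
```

```text
[ 0.52047784 -0.34181248  0.31883363] [-1.79925176e+02  8.77541810e-02 -7.93103455e+00] [-3.43659158e+01  2.09195005e+01  7.52622719e+01  2.80917963e-02
  8.39301172e+01  6.35621783e+01]
```

View pics/w16m.png

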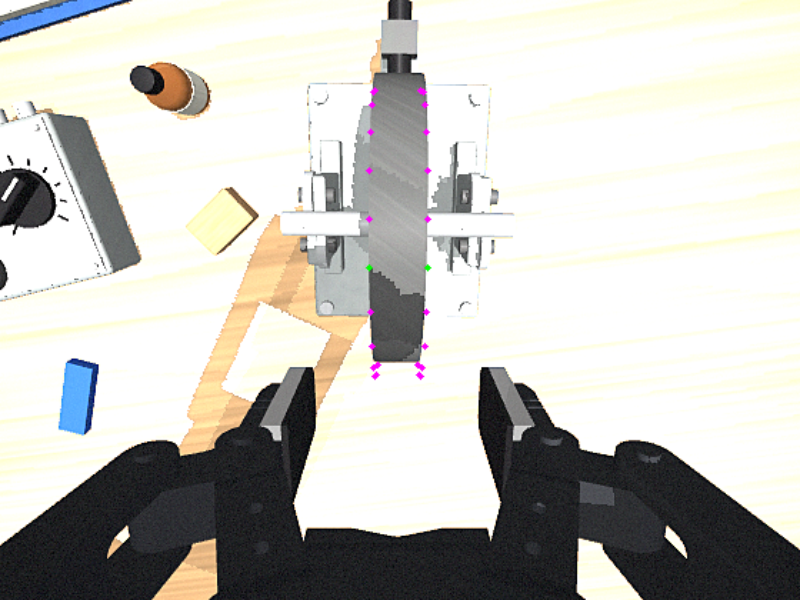

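The rotor is seen square-on, so the stand yaw is -8°. The model has to shift about 7 mm in +x, which puts the shaft centre at (0.5475, -0.346, 0.125), matching the plate centre. No tape is visible yet.

```bash
cat >> h.py <<'E'
A=np.radians(-8);X=np.array([np.cos(A),np.sin(A),0]);Y=np.array([-np.sin(A),np.cos(A),0]);Zw=np.array([0,0,1.])
C=np.array([.5475,-.346,.125])
def rp(phi,r): # pose on rim
    t=np.radians(phi); return (C+r*(np.sin(t)*X+np.cos(t)*Zw), R.from_rotvec(Y*t)*D(-8))
E
python3 -c "
from h import *
plan([rp(-55,.17),rp(-55,.077)])
for d in (5,10,15,20,25,30,35,40,45,50): print(d,np.round([.077*np.sin(np.radians(d)),.077*(1-np.cos(np.radians(d))),np.radians(d)],4))"
```

```text
slide [-0.1119, 0.0004, 0.0969] ang [-0.0015, 0.9609, 0.0011] rows>=7.7
slide [-0.0, -0.0, 0.093] ang [0.0, 0.0, 0.0] rows>=2.2
5 [0.0067 0.0003 0.0873]
10 [0.0134 0.0012 0.1745]
15 [0.0199 0.0026 0.2618]
20 [0.0263 0.0046 0.3491]
25 [0.0325 0.0072 0.4363]
30 [0.0385 0.0103 0.5236]
35 [0.0442 0.0139 0.6109]
40 [0.0495 0.018  0.6981]
45 [0.0544 0.0226 0.7854]
50 [0.059  0.0275 0.8727]
```

>>> servo_tool:
  angular:
    - [0,0.1,0]
    - [0,0.2,0]
    - [0,0.3,0]
    - [0,0.4,0]
    - [0,0.5,0]
    - [0,0.6,0]
    - [0,0.7,0]
    - [0,0.8,0]
    - [0,0.9,0]
    - [0,0.9609,0]
    - [0,0.9609,0]
    - [0,0.9609,0]
  slide:
    - [-0.02,0,0]
    - [-0.04,0,0.005]
    - [-0.055,0,0.015]
    - [-0.07,0,0.03]
    - [-0.085,0,0.045]
    - [-0.1,0,0.06]
    - [-0.11,0,0.075]
    - [-0.112,0,0.09]
    - [-0.112,0,0.097]
    - [-0.112,0,0.097]
    - [-0.112,0,0.097]
    - [-0.112,0,0.097]
  jaw: [0.6,0.6,0.6,0.6,0.6,0.6,0.6,0.6,0.6,0.6,0.6,0.6]

```text
time: 40.22
tool_pos: [0.4092, -0.3266, 0.2225]
tcp_rot: [179.9, -55.2, -7.9]
ft_force: [-0.2, 0.8, 0.0]
gripper_width: 0.0511
```

```bash
python3 -c "
from h import *
eyes.snapshot('wrist');eyes.snapshot('wrist')
s=bot.sense();im=snap('wrist','w17');print(s['tool_pos'],s['tcp_rot'],s['q'])
plan([rp(-55,.077)])
print('mark',nets.search_frame('rotor_mark','wrist')[:2])"
```

```text
[ 0.40825153 -0.3257335   0.22073831] [-179.55822516  -54.88456299   -8.41740285] [-62.97132452   7.62152155 131.34496668  87.90563235  42.16663694
 -36.3654429 ]
slide [0.0009, 0.0003, 0.0932] ang [-0.0017, 0.0014, -0.0022] rows>=2.2
mark [{'location': [278.9, 189.0], 'p': 0.68}]
```

```bash
python3 -c "
from h import *
im=cv2.imread('pics/w17.png')
print(im[100:300:8,279].tolist())
s=bot.sense()
for f in range(-120,60,15):
    q=to_px('wrist',rp(f,.09)[0],s)[0]; print(f,np.round(q), im[int(q[1])%420,int(q[0])%560])"
```

```text
[[91, 90, 92], [97, 98, 96], [97, 99, 97], [96, 95, 98], [102, 105, 105], [98, 98, 99], [98, 98, 99], [95, 95, 96], [91, 92, 92], [91, 92, 90], [85, 87, 86], [86, 83, 85], [80, 80, 82], [75, 75, 74], [73, 73, 73], [67, 69, 68], [63, 65, 66], [59, 58, 59], [57, 56, 56], [53, 54, 52], [49, 50, 51], [40, 39, 40], [33, 34, 35], [35, 33, 35], [98, 99, 95]]
-120 [277. 297.] [92 93 91]
-105 [277. 296.] [96 96 93]
-90 [277. 286.] [29 26 26]
-75 [277. 266.] [40 38 39]
-60 [277. 237.] [58 60 62]
-45 [277. 202.] [73 74 73]
-30 [277. 165.] [90 92 90]
-15 [277. 132.] [102 102 102]
0 [277. 106.] [93 94 96]
15 [277.  91.] [96 97 96]
30 [277.  86.] [86 85 87]
45 [277.  89.] [89 88 89]
```

>>> servo_tool:
  angular:
    - [0,0,0]
    - [0,0,0]
    - [0,0,0]
    - [0,0,0]
    - [0,0,0]
    - [0,0,0]
    - [0,0,0]
    - [0,0,0]
    - [0,0,0]
    - [0,0,0]
    - [0,0,0]
  slide:
    - [0.0009,0.0003,0.03]
    - [0.0009,0.0003,0.06]
    - [0.0009,0.0003,0.085]
    - [0.0009,0.0003,0.093]
    - [0.0009,0.0003,0.093]
    - [0.0009,0.0003,0.093]
    - [0.0009,0.0003,0.093]
    - [0.0009,0.0003,0.093]
    - [0.0009,0.0003,0.093]
    - [0.0009,0.0003,0.093]
    - [0.0009,0.0003,0.093]
  jaw: [0.6,0.6,0.6,0.6,0.6,0.6,0,0,0,0,0]

```text
time: 41.33
tool_pos: [0.4846, -0.3365, 0.1716]
tcp_rot: [-179.9, -55.2, -7.9]
ft_force: [-1.9, 7.1, 2.6]
gripper_width: 0.0268
```

```bash
python3 -c "
from h import *
s=bot.sense();print(s['tool_pos'],s['tcp_rot'],s['gripper_width'],s['ft_force'],s['q'])"
```

```text
[ 0.48459915 -0.33645488  0.17155895] [-179.89446223  -55.19584286   -7.91062436] 0.026763868925095295 [-1.92648335  7.05915003  2.56287469] [-53.64352895  17.06338448 129.20872049 105.06838526  37.60814664
 -49.16086033]
```

>>> servo_tool:
  angular:
    - [0,-0.0436,0]
    - [0,-0.1047,0]
    - [0,-0.1745,0]
    - [0,-0.2443,0]
    - [0,-0.3142,0]
    - [0,-0.384,0]
    - [0,-0.4538,0]
    - [0,-0.5236,0]
    - [0,-0.5934,0]
    - [0,-0.6632,0]
    - [0,-0.733,0]
    - [0,-0.8029,0]
  slide:
    - [0.0034,0,0.0001]
    - [0.008,0,0.0004]
    - [0.0134,0,0.0012]
    - [0.0186,0,0.0023]
    - [0.0238,0,0.0038]
    - [0.0288,0,0.0056]
    - [0.0338,0,0.0078]
    - [0.0385,0,0.0103]
    - [0.0431,0,0.0132]
    - [0.0474,0,0.0163]
    - [0.0515,0,0.0198]
    - [0.0554,0,0.0235]
  jaw: [0,0,0,0,0,0,0,0,0,0,0,0]

```text
time: 42.33
tool_pos: [0.5356, -0.3441, 0.2044]
tcp_rot: [-179.9, -8.9, -8.2]
ft_force: [1.4, 8.1, 2.2]
gripper_width: 0.0269
```

```bash
python3 -c "
from h import *
s=bot.sense();print(s['tool_pos'],s['tcp_rot'],s['gripper_width'],s['ft_force'],s['q'])
d=s['tool_pos']-C;print('phi,r',np.degrees(np.arctan2(d@X,d[2])),np.hypot(d@X,d[2]),d@Y)"
```

```text
[ 0.53561155 -0.34407766  0.20437015] [-179.8625585    -8.87164799   -8.21675769] 0.026908961111156225 [1.38362814 8.06349434 2.15497076] [-35.76490613  21.79750553  90.99237099   4.89107852  59.48554633
  60.24112356]
phi,r -8.625885243811393 0.0802781960881003 0.00024908257226484675
```

>>> servo_tool:
  angular:
    - [0,-0.0698,0]
    - [0,-0.1396,0]
    - [0,-0.2094,0]
    - [0,-0.2793,0]
    - [0,-0.3491,0]
    - [0,-0.4189,0]
    - [0,-0.4887,0]
    - [0,-0.5585,0]
    - [0,-0.6283,0]
    - [0,-0.6981,0]
    - [0,-0.768,0]
    - [0,-0.8029,0]
  slide:
    - [0.0054,0,0.0002]
    - [0.0107,0,0.0007]
    - [0.016,0,0.0017]
    - [0.0212,0,0.003]
    - [0.0263,0,0.0046]
    - [0.0313,0,0.0067]
    - [0.0362,0,0.009]
    - [0.0408,0,0.0117]
    - [0.0453,0,0.0147]
    - [0.0495,0,0.018]
    - [0.0535,0,0.0216]
    - [0.0554,0,0.0235]
  jaw: [0,0,0,0,0,0,0,0,0,0,0,0]

```text
time: 43.33
tool_pos: [0.5956, -0.353, 0.1906]
tcp_rot: [180.0, 36.7, -8.1]
ft_force: [7.8, 2.8, 9.5]
gripper_width: 0.0271
```

```bash
cat >> h.py <<'E'
def tape(n='wrist',name=None):
    """bright pixels on the visible rim -> angle phi"""
    s=bot.sense(); im=snap(n,name); c=cam(n,s)[2]
    out=[]
    for f in np.arange(-130,131,1.):
        P=rp(f,.09)[0]; nrm=(P-C)/.09
        if (c-P)@nrm<=.01: continue
        v=[]
        for e in (-.009,-.0045,0,.0045,.009):
            q=to_px(n,P+Y*e,s)[0]
            if 0<=q[0]<559 and 0<=q[1]<419: v.append(int(im[int(round(q[1])),int(round(q[0]))].min()))
        if v: out.append((f,np.median(v)))
    o=np.array(out); print(n,'rim seen %d..%d'%(o[0,0],o[-1,0]),'max %.0f at %d, median %.0f'%(o[:,1].max(),o[o[:,1].argmax(),0],np.median(o[:,1])))
    k=o[:,1]>o[:,1].max()*.8; print(o[k,0].tolist()[:40]); return o
E
python3 -c "
from h import *
s=bot.sense();print(s['tool_pos'],s['tcp_rot'],s['gripper_width'],s['ft_force'],s['q'])
d=s['tool_pos']-C;print('phi,r',np.degrees(np.arctan2(d@X,d[2])),np.hypot(d@X,d[2]),d@Y)
tape('wrist','w18');tape('top');tape('scene','scene1')"
```

```text
[ 0.5956047  -0.35302479  0.19059712] [179.97303572  36.73586017  -8.10651945] 0.027113770558026596 [7.76603432 2.80736967 9.45434983] [-26.77274125  50.12777522  48.18533959 -12.37015023 116.40369052
  69.27951933]
phi,r 36.54224473229769 0.08164755824728302 -0.00026155045789418116
wrist rim seen -7..118 max 113 at 35, median 54
[6.0, 7.0, 8.0, 9.0, 10.0, 11.0, 12.0, 13.0, 14.0, 15.0, 16.0, 17.0, 18.0, 19.0, 20.0, 21.0, 22.0, 23.0, 24.0, 25.0, 26.0, 27.0, 28.0, 29.0, 30.0, 31.0, 32.0, 33.0, 34.0, 35.0, 36.0, 37.0, 38.0, 39.0, 40.0, 41.0, 42.0, 43.0, 44.0, 45.0]
top rim seen -100..70 max 73 at -78, median 63
[-100.0, -99.0, -98.0, -97.0, -96.0, -95.0, -94.0, -93.0, -92.0, -91.0, -90.0, -89.0, -88.0, -87.0, -86.0, -85.0, -84.0, -83.0, -82.0, -81.0, -80.0, -79.0, -78.0, -77.0, -76.0, -75.0, -74.0, -73.0, -72.0, -71.0, -70.0, -69.0, -68.0, -67.0, -66.0, -65.0, -64.0, -63.0, -62.0, -61.0]
scene rim seen -39..127 max 66 at 127, median 39
[-39.0, -38.0, -37.0, -36.0, -35.0, -34.0, -33.0, -32.0, -31.0, -30.0, -12.0, -11.0, -10.0, -9.0, -8.0, -7.0, -6.0, -5.0, -4.0, -3.0, -2.0, -1.0, 0.0, 1.0, 2.0, 3.0, 4.0, 5.0, 6.0, 7.0, 8.0, 9.0, 10.0, 11.0, 12.0, 13.0, 14.0, 15.0, 16.0, 17.0]
```

```bash
python3 -c "
from h import *
plan([rp(37,.20),rp(-10,.20),rp(-55,.17)])
r=.2
for d in (8,16,24,32,40,47): t=np.radians(d);print(d,np.round([-r*np.sin(t),r*(1-np.cos(t)),t],3))"
```

```text
slide [0.0017, -0.0003, -0.1183] ang [-0.0007, -0.0074, -0.0013] rows>=2.8
slide [-0.1463, 0.0, 0.0636] ang [0.0, 0.8203, 0.0] rows>=6.6
slide [-0.1202, 0.0, 0.0798] ang [0.0, 0.7854, 0.0] rows>=6.3
8 [-0.028  0.002  0.14 ]
16 [-0.055  0.008  0.279]
24 [-0.081  0.017  0.419]
32 [-0.106  0.03   0.559]
40 [-0.129  0.047  0.698]
47 [-0.146  0.064  0.82 ]
```

>>> servo_tool:
  angular:
    - [0,0,0]
    - [0,0,0]
    - [0,0,0]
    - [0,0,0]
    - [0,0,0]
    - [0,0,0]
    - [0,0,0]
    - [0,0,0]
    - [0,0,0]
    - [0,0,0]
  slide:
    - [0,0,0]
    - [0,0,0]
    - [0,0,0]
    - [0,0,0]
    - [0,0,0]
    - [0,0,-0.03]
    - [0,0,-0.07]
    - [0,0,-0.11]
    - [0,0,-0.118]
    - [0,0,-0.118]
  jaw: [0.6,0.6,0.6,0.6,0.6,0.6,0.6,0.6,0.6,0.6]

```text
time: 44.32
tool_pos: [0.6579, -0.3602, 0.2757]
tcp_rot: [-179.8, 37.6, -7.8]
ft_force: [2.3, -1.9, -3.0]
gripper_width: 0.0511
```

>>> servo_tool:
  angular:
    - [0,0.07,0]
    - [0,0.14,0]
    - [0,0.21,0]
    - [0,0.28,0]
    - [0,0.35,0]
    - [0,0.42,0]
    - [0,0.49,0]
    - [0,0.56,0]
    - [0,0.63,0]
    - [0,0.7,0]
    - [0,0.77,0]
    - [0,0.82,0]
  slide:
    - [-0.014,0,0.001]
    - [-0.028,0,0.002]
    - [-0.042,0,0.0045]
    - [-0.055,0,0.008]
    - [-0.068,0,0.0125]
    - [-0.081,0,0.017]
    - [-0.094,0,0.023]
    - [-0.106,0,0.03]
    - [-0.118,0,0.038]
    - [-0.129,0,0.047]
    - [-0.139,0,0.056]
    - [-0.146,0,0.064]
  jaw: [0.6,0.6,0.6,0.6,0.6,0.6,0.6,0.6,0.6,0.6,0.6,0.6]

```text
time: 45.32
tool_pos: [0.5036, -0.3401, 0.3178]
tcp_rot: [179.8, -10.5, -8.0]
ft_force: [0.1, 1.0, 1.2]
gripper_width: 0.0514
```

```bash
python3 -c "
from h import *
s=bot.sense();print(s['time'],s['tool_pos'],s['tcp_rot'],s['q'])
o=tape('wrist','w19');print(o[::6].astype(int).tolist());plan([rp(-55,.17)])
print(nets.search_frame('rotor_mark','wrist')[:2])"
```

```text
45.3167 [ 0.50357082 -0.34010282  0.3178326 ] [179.80289545 -10.51326068  -8.03565373] [-37.61985833  14.77988863  84.97601358   5.28316546  71.05506952
  59.11939357]
wrist rim seen -72..72 max 137 at -62, median 78
[-72.0, -71.0, -70.0, -69.0, -68.0, -67.0, -66.0, -65.0, -64.0, -63.0, -62.0, -61.0]
[[-72, 128], [-66, 110], [-60, 66], [-54, 35], [-48, 38], [-42, 39], [-36, 39], [-30, 73], [-24, 76], [-18, 78], [-12, 83], [-6, 92], [0, 101], [6, 104], [12, 97], [18, 89], [24, 87], [30, 87], [36, 81], [42, 79], [48, 74], [54, 70], [60, 67], [66, 61], [72, 59]]
slide [-0.1069, 0.0002, 0.0766] ang [0.0029, 0.7802, -0.0007] rows>=6.2
[{'location': [275.2, 174.3], 'p': 0.56}]
```

>>> servo_tool:
  angular:
    - [0,0.08,0]
    - [0,0.16,0]
    - [0,0.24,0]
    - [0,0.32,0]
    - [0,0.4,0]
    - [0,0.48,0]
    - [0,0.56,0]
    - [0,0.64,0]
    - [0,0.72,0]
    - [0,0.7802,0]
    - [0,0.7802,0]
    - [0,0.7802,0]
  slide:
    - [-0.015,0,0.001]
    - [-0.03,0,0.004]
    - [-0.045,0,0.009]
    - [-0.059,0,0.016]
    - [-0.073,0,0.026]
    - [-0.085,0,0.036]
    - [-0.095,0,0.047]
    - [-0.102,0,0.058]
    - [-0.106,0,0.069]
    - [-0.107,0,0.0766]
    - [-0.107,0,0.0766]
    - [-0.107,0,0.0766]
  jaw: [0.6,0.6,0.6,0.6,0.6,0.6,0.6,0.6,0.6,0.6,0.6,0.6]

```text
time: 46.42
tool_pos: [0.4135, -0.3279, 0.2196]
tcp_rot: [-179.9, -54.8, -8.2]
ft_force: [-0.2, 0.4, 1.1]
gripper_width: 0.0514
```

```bash
python3 -c "
from h import *
eyes.snapshot('wrist')
s=bot.sense();print(s['time'],s['tool_pos'],s['tcp_rot'],s['q'])
o=tape('wrist','w20');print(o[::4].astype(int).tolist());plan([rp(-55,.077)])
im=cv2.imread('pics/w20.png'); print([(r,im[r,277].tolist()) for r in range(200,310,6)])"
```

```text
46.4667 [ 0.41363436 -0.32790073  0.21982532] [-179.85023323  -54.78764822   -8.2082392 ] [-62.22014579   8.02260298 130.92674811  88.42538898  41.51892342
 -36.42857356]
wrist rim seen -111..29 max 140 at -73, median 86
[-73.0, -72.0, -71.0, -70.0, -69.0, -68.0, -67.0]
[[-111, 91], [-107, 90], [-103, 98], [-99, 29], [-95, 30], [-91, 32], [-87, 33], [-83, 34], [-79, 39], [-75, 35], [-71, 136], [-67, 127], [-63, 56], [-59, 60], [-55, 67], [-51, 68], [-47, 73], [-43, 77], [-39, 80], [-35, 85], [-31, 86], [-27, 93], [-23, 96], [-19, 98], [-15, 95], [-11, 94], [-7, 92], [-3, 92], [1, 90], [5, 88], [9, 90], [13, 89], [17, 88], [21, 86], [25, 76], [29, 76]]
slide [-0.0012, -0.0009, 0.0882] ang [0.0001, 0.0033, -0.0008] rows>=2.1
[(200, [78, 78, 81]), (206, [74, 74, 74]), (212, [72, 70, 73]), (218, [68, 69, 70]), (224, [70, 72, 72]), (230, [62, 62, 61]), (236, [65, 65, 65]), (242, [62, 61, 62]), (248, [59, 61, 61]), (254, [127, 134, 134]), (260, [136, 146, 148]), (266, [141, 150, 153]), (272, [37, 37, 36]), (278, [35, 34, 34]), (284, [41, 38, 40]), (290, [39, 38, 36]), (296, [32, 30, 30]), (302, [92, 94, 90]), (308, [94, 93, 90])]
```

Tape found at φ ≈ -70°. It needs +70°, so I grip at -55° and swing to +15°.

>>> servo_tool:
  angular:
    - [0,0.0033,0]
    - [0,0.0033,0]
    - [0,0.0033,0]
    - [0,0.0033,0]
    - [0,0.0033,0]
    - [0,0.0033,0]
    - [0,0.0033,0]
    - [0,0.0033,0]
    - [0,0.0033,0]
    - [0,0.0033,0]
    - [0,0.0033,0]
  slide:
    - [-0.0012,-0.0009,0.03]
    - [-0.0012,-0.0009,0.06]
    - [-0.0012,-0.0009,0.08]
    - [-0.0012,-0.0009,0.088]
    - [-0.0012,-0.0009,0.088]
    - [-0.0012,-0.0009,0.088]
    - [-0.0012,-0.0009,0.088]
    - [-0.0012,-0.0009,0.088]
    - [-0.0012,-0.0009,0.088]
    - [-0.0012,-0.0009,0.088]
    - [-0.0012,-0.0009,0.088]
  jaw: [0.6,0.6,0.6,0.6,0.6,0.6,0,0,0,0,0]

```text
time: 47.43
tool_pos: [0.4845, -0.3364, 0.1711]
tcp_rot: [179.8, -55.2, -7.9]
ft_force: [-6.2, 2.8, 6.6]
gripper_width: 0.0271
```

>>> servo_tool:
  angular:
    - [0,-0.0436,0]
    - [0,-0.1047,0]
    - [0,-0.1745,0]
    - [0,-0.2443,0]
    - [0,-0.3142,0]
    - [0,-0.384,0]
    - [0,-0.4538,0]
    - [0,-0.5236,0]
    - [0,-0.5934,0]
    - [0,-0.6632,0]
    - [0,-0.733,0]
    - [0,-0.8029,0]
  slide:
    - [0.0034,0,0.0001]
    - [0.008,0,0.0004]
    - [0.0134,0,0.0012]
    - [0.0186,0,0.0023]
    - [0.0238,0,0.0038]
    - [0.0288,0,0.0056]
    - [0.0338,0,0.0078]
    - [0.0385,0,0.0103]
    - [0.0431,0,0.0132]
    - [0.0474,0,0.0163]
    - [0.0515,0,0.0198]
    - [0.0554,0,0.0235]
  jaw: [0,0,0,0,0,0,0,0,0,0,0,0]

```text
time: 48.43
tool_pos: [0.5367, -0.3442, 0.2042]
tcp_rot: [179.8, -9.0, -8.0]
ft_force: [-0.3, -0.7, 2.0]
gripper_width: 0.0273
```

>>> servo_tool:
  angular:
    - [0,-0.06,0]
    - [0,-0.12,0]
    - [0,-0.18,0]
    - [0,-0.24,0]
    - [0,-0.3,0]
    - [0,-0.34,0]
    - [0,-0.37,0]
    - [0,-0.37,0]
    - [0,-0.37,0]
    - [0,-0.37,0]
  slide:
    - [0.0046,0,0.0001]
    - [0.0092,0,0.0006]
    - [0.0138,0,0.0012]
    - [0.0183,0,0.0022]
    - [0.0228,0,0.0034]
    - [0.0257,0,0.0044]
    - [0.0278,0,0.0052]
    - [0.0278,0,0.0052]
    - [0.0278,0,0.0052]
    - [0.0278,0,0.0052]
  jaw: [0,0,0,0,0,0,0,0,0,0]

```text
time: 49.27
tool_pos: [0.5652, -0.3484, 0.2037]
tcp_rot: [179.8, 11.7, -8.1]
ft_force: [2.1, -1.4, 8.7]
gripper_width: 0.0269
```

```bash
python3 -c "
from h import *
s=bot.sense();print(s['tool_pos'],s['tcp_rot'],s['gripper_width'],s['ft_force'])
d=s['tool_pos']-C;print('phi,r',np.degrees(np.arctan2(d@X,d[2])),np.hypot(d@X,d[2]),d@Y)
o=tape('wrist','w21');print(o[::4].astype(int).tolist());o=tape('scene','scene2');o=tape('top','top3')
print(nets.search_frame('rotor_mark','wrist')[:1],nets.search_frame('rotor_mark','scene')[:1],nets.search_frame('rotor_mark','top')[:1])
for n in('wrist','scene','top'): print(n,to_px(n,rp(0,.09)[0]))"
```

```text
[ 0.56518535 -0.34837217  0.20367883] [179.81789781  11.74990015  -8.10768946] 0.02689247061201869 [ 2.11012953 -1.40193335  8.71196871]
phi,r 12.77782994659794 0.08067679023323933 0.00011224295072210686
wrist rim seen -32..93 max 246 at -7, median 57
[-7.0, -6.0]
[[-32, 22], [-28, 20], [-24, 19], [-20, 21], [-16, 54], [-12, 93], [-8, 72], [-4, 143], [0, 87], [4, 55], [8, 54], [12, 58], [16, 58], [20, 60], [24, 61], [28, 60], [32, 59], [36, 58], [40, 58], [44, 55], [48, 54], [52, 54], [56, 52], [60, 53], [64, 49], [68, 67], [72, 62], [76, 61], [80, 57], [84, 53], [88, 51], [92, 50]]
scene rim seen -39..127 max 56 at 127, median 23
[124.0, 125.0, 126.0, 127.0]
top rim seen -100..70 max 66 at -75, median 63
[-100.0, -99.0, -98.0, -97.0, -96.0, -95.0, -94.0, -93.0, -92.0, -91.0, -90.0, -89.0, -88.0, -87.0, -86.0, -85.0, -84.0, -83.0, -82.0, -81.0, -80.0, -79.0, -78.0, -77.0, -76.0, -75.0, -74.0, -73.0, -72.0, -71.0, -70.0, -69.0, -68.0, -67.0, -66.0, -65.0, -64.0, -63.0, -62.0, -61.0]
[{'location': [277.7, 226.0], 'p': 0.74}] [{'location': [115.7, 236.5], 'p': 0.93}] [{'location': [265.5, 175.3], 'p': 0.56}]
wrist [[278.72694313 340.3799038 ]]
scene [[107.31302416 201.89623671]]
top [[417.85342915 173.42530136]]
```

>>> servo_tool:
  angular:
    - [0,0,0]
    - [0,0,0]
    - [0,0,0]
    - [0,0,0]
    - [0,0,0]
    - [0,0,0]
    - [0,0,0]
    - [0,0,0]
    - [0,0,0]
    - [0,0,0]
    - [0,0,0]
  slide:
    - [0,0,0]
    - [0,0,0]
    - [0,0,0]
    - [0,0,0]
    - [0,0,0]
    - [0,0,-0.03]
    - [0,0,-0.07]
    - [0,0,-0.1]
    - [0,0,-0.12]
    - [0,0,-0.12]
    - [0,0,-0.12]
  jaw: [0.6,0.6,0.6,0.6,0.6,0.6,0.6,0.6,0.6,0.6,0.6]

```text
time: 50.48
tool_pos: [0.5887, -0.3507, 0.3193]
tcp_rot: [179.9, 12.0, -8.0]
ft_force: [-0.3, 0.9, -1.5]
gripper_width: 0.051
```

```bash
python3 -c "
from h import *
eyes.snapshot('wrist');eyes.snapshot('wrist')
s=bot.sense();print(s['time'],s['tool_pos'],s['tcp_rot'])
o=tape('wrist','w22');print(o[(abs(o[:,0])<16)].astype(int).tolist())
im=cv2.imread('pics/w22.png').min(2); m=np.zeros_like(im); 
q=to_px('wrist',rp(-4,.09)[0],s)[0];print(q)
x,y=int(q[0]),int(q[1]); sub=im[y-40:y+40,x-16:x+17].mean(1); print(y-40,sub.astype(int).tolist())
plan([rp(-10,.2),rp(0,.2)])"
```

```text
50.5833 [ 0.58783081 -0.35037798  0.31694261] [-179.999516     12.30573247   -7.96927108]
wrist rim seen -48..96 max 249 at -7, median 58
[-7.0, -6.0, -5.0, -4.0, -3.0, -2.0]
[[-15, 94], [-14, 94], [-13, 95], [-12, 98], [-11, 94], [-10, 94], [-9, 94], [-8, 167], [-7, 249], [-6, 238], [-5, 236], [-4, 235], [-3, 235], [-2, 238], [-1, 110], [0, 94], [1, 92], [2, 95], [3, 94], [4, 92], [5, 96], [6, 92], [7, 94], [8, 94], [9, 98], [10, 97], [11, 100], [12, 96], [13, 96], [14, 98], [15, 102]]
[279.63814557 243.9407526 ]
203 [56, 64, 75, 85, 83, 91, 94, 95, 93, 92, 91, 95, 95, 93, 93, 92, 92, 95, 94, 95, 95, 95, 94, 94, 95, 94, 94, 93, 94, 95, 94, 95, 94, 94, 94, 87, 102, 232, 241, 234, 235, 235, 235, 236, 237, 239, 248, 180, 74, 89, 92, 93, 92, 92, 92, 91, 91, 91, 91, 91, 89, 90, 89, 88, 88, 88, 87, 86, 87, 86, 85, 85, 84, 82, 77, 72, 130, 151, 142, 140]
slide [-0.0746, 0.0012, 0.0109] ang [-0.0002, 0.3899, 0.0005] rows>=3.1
slide [0.0347, -0.0, 0.003] ang [-0.0, -0.1745, -0.0] rows>=1.4
```

```bash
cat > sil.py <<'E'
from h import *
import json,sys
def sil(name,s):
    im=cv2.imread(f'pics/{name}.png').astype(int)
    best=[]
    # silhouette rows along the rim mid line, offset e along Y
    for e in (-.008,0,.008):
        q=to_px('wrist',rp(0,.09)[0]+Y*e,s)[0]; col=im[:,int(round(q[0]))]
        best.append(col)
    for col in best: print(name,[(r,int(col[r].min()),int(col[r].max())) for r in list(range(30,80,3))+list(range(240,300,3))])
    for dx in (-.006,-.003,0,.003,.006):
        P=np.array([to_px('wrist',rp(f,.09)[0]+X*dx,s)[0] for f in range(-120,121)]); print(dx,'rows %.1f..%.1f'%(P[:,1].min(),P[:,1].max()))
if __name__=='__main__':
    p,r=json.load(open('w16.json')); sil('w16',dict(tool_pos=np.array(p),tcp_rot=np.array(r)))
    sil('w22',dict(tool_pos=np.array([0.58783081,-0.35037798,0.31694261]),tcp_rot=np.array([-179.999516,12.30573247,-7.96927108])))
E
python3 sil.py | cut -c1-900
```

```text
w16 [(30, 104, 107), (33, 105, 106), (36, 110, 111), (39, 18, 21), (42, 190, 198), (45, 173, 179), (48, 177, 184), (51, 16, 18), (54, 53, 54), (57, 55, 57), (60, 64, 65), (63, 64, 68), (66, 71, 72), (69, 71, 73), (72, 68, 70), (75, 69, 75), (78, 76, 79), (240, 41, 44), (243, 48, 49), (246, 73, 75), (249, 62, 65), (252, 44, 48), (255, 155, 243), (258, 130, 224), (261, 146, 237), (264, 146, 237), (267, 160, 239), (270, 135, 230), (273, 140, 235), (276, 150, 237), (279, 147, 238), (282, 127, 220), (285, 138, 233), (288, 135, 228), (291, 129, 222), (294, 135, 229), (297, 126, 217)]
w16 [(30, 101, 104), (33, 104, 105), (36, 110, 113), (39, 66, 67), (42, 67, 69), (45, 69, 71), (48, 64, 66), (51, 40, 40), (54, 57, 59), (57, 64, 65), (60, 64, 65), (63, 69, 71), (66, 70, 71), (69, 71, 71), (72, 76, 76), (75, 72, 74), (78, 78, 79), (240, 47, 50), (243, 44, 48), (246, 46, 49), (249, 43, 45), (252, 21, 24), (255, 145, 241), (258, 136, 232), (261, 142, 236), (264, 143, 236), (267, 150, 237), (270, 140, 236), (273, 140, 236), (276, 146, 237), (279, 151, 239), (282, 129, 222), (285, 137, 231), (288
[... 2720 characters left out ...]
y([0.58783081,-0.35037798,0.31694261]),tcp_rot=np.array([-179.999516,12.30573247,-7.96927108])))
    ~~~^^^^^^^^^^^^^^^^^^^^^^^^^^^^^^^^^^^^^^^^^^^^^^^^^^^^^^^^^^^^^^^^^^^^^^^^^^^^^^^^^^^^^^^^^^^^^^^^^^^^^^^^^^^^^^^^^^^^^^^^^^^^
  File "sil.py", line 12, in sil
    P=np.array([to_px('wrist',rp(f,.09)[0]+X*dx,s)[0] for f in range(-120,121)]); print(dx,'rows %.1f..%.1f'%(P[:,1].min(),P[:,1].max()))
                ~~~~~^^^^^^^^^^^^^^^^^^^^^^^^^^^^^
  File "h.py", line 22, in to_px
    K,Rm,t,c=cam(n,s); q=(np.atleast_2d(P)-t)@Rm; q=q*[1,-1,-1]
             ~~~^^^^^
  File "h.py", line 9, in cam
    c=eyes.calibration(n); K=np.array(c['K'])
ValueError: time passes only in moves, steps and waits
```

```bash
sed -i 's/    c=eyes.calibration(n); K=/    c=_c.setdefault(n,None) or _c.update({n:eyes.calibration(n)}) or _c[n]; K=/; s/^def snap/_c={}\ndef snap/' h.py
python3 -c "
from h import *
plan([rp(10,.19),rp(10,.077),rp(16.5,.077)])"
```

```text
slide [-0.0063, 0.0013, 0.0061] ang [-0.0001, 0.0408, 0.0005] rows>=0.3
slide [0.0, 0.0, 0.113] ang [0.0, 0.0, 0.0] rows>=2.7
slide [0.0087, -0.0, 0.0005] ang [-0.0, -0.1134, -0.0] rows>=0.9
```

>>> servo_tool:
  angular:
    - [0,0.0408,0]
    - [0,0.0408,0]
    - [0,0.0408,0]
    - [0,0.0408,0]
    - [0,0.0408,0]
    - [0,0.0408,0]
    - [0,0.0408,0]
    - [0,0.0408,0]
    - [0,0.0408,0]
    - [0,0.0408,0]
    - [0,0.0408,0]
    - [0,0.0408,0]
  slide:
    - [-0.0063,0.0013,0.006]
    - [-0.0063,0.0013,0.006]
    - [-0.005,0.0013,0.038]
    - [-0.0035,0.0013,0.075]
    - [-0.0022,0.0013,0.105]
    - [-0.0017,0.0013,0.119]
    - [-0.0017,0.0013,0.119]
    - [-0.0017,0.0013,0.119]
    - [-0.0017,0.0013,0.119]
    - [-0.0017,0.0013,0.119]
    - [-0.0017,0.0013,0.119]
    - [-0.0017,0.0013,0.119]
  jaw: [0.6,0.6,0.6,0.6,0.6,0.6,0.6,0,0,0,0,0]

```text
time: 51.63
tool_pos: [0.5626, -0.3481, 0.2041]
tcp_rot: [179.9, 9.6, -8.0]
ft_force: [1.0, 3.1, 2.9]
gripper_width: 0.027
```

>>> servo_tool:
  angular:
    - [0,-0.03,0]
    - [0,-0.07,0]
    - [0,-0.1134,0]
    - [0,-0.1134,0]
    - [0,-0.1134,0]
    - [0,-0.1134,0]
    - [0,-0.1134,0]
    - [0,-0.1134,0]
    - [0,-0.1134,0]
    - [0,-0.1134,0]
  slide:
    - [0.0023,0,0]
    - [0.0054,0,0.0002]
    - [0.0087,0,0.0005]
    - [0.0087,0,0.0005]
    - [0.0087,0,0.0005]
    - [0.0087,0,0.0005]
    - [0.0087,0,0.0005]
    - [0.0087,0,0.0005]
    - [0.0087,0,0.0005]
    - [0.0087,0,0.0005]
  jaw: [0,0,0,0,0,0,0.6,0.6,0.6,0.6]

```text
time: 52.47
tool_pos: [0.5698, -0.3499, 0.2004]
tcp_rot: [179.9, 16.3, -8.0]
ft_force: [0.3, -0.3, -0.8]
gripper_width: 0.0513
```

>>> servo_tool:
  angular:
    - [0,0,0]
    - [0,0,0]
    - [0,0,0]
    - [0,0,0]
    - [0,0.07,0]
    - [0,0.14,0]
    - [0,0.21,0]
    - [0,0.288,0]
    - [0,0.288,0]
    - [0,0.288,0]
    - [0,0.288,0]
  slide:
    - [0,0,-0.03]
    - [0,0,-0.07]
    - [0,0,-0.11]
    - [0,0,-0.14]
    - [-0.015,0,-0.14]
    - [-0.03,0,-0.14]
    - [-0.05,0,-0.14]
    - [-0.065,0,-0.13]
    - [-0.065,0,-0.13]
    - [-0.065,0,-0.13]
    - [-0.065,0,-0.13]
  jaw: [0.6,0.6,0.6,0.6,0.6,0.6,0.6,0.6,0.6,0.6,0.6]

```text
time: 53.38
tool_pos: [0.5447, -0.3462, 0.3443]
tcp_rot: [179.9, -0.3, -8.0]
ft_force: [1.1, -0.3, 0.3]
gripper_width: 0.0513
```

```bash
cat > fit.py <<'E'
from h import *
import h
from scipy.optimize import least_squares
eyes.snapshot('wrist');eyes.snapshot('wrist');eyes.snapshot('wrist')
s=bot.sense();im=snap('wrist','f%d'%int(s['time']*10)).astype(int);print(s['time'],s['tool_pos'],s['tcp_rot'])
q=to_px('wrist',rp(0,.09)[0],s)[0]; c=int(round(q[0]))
mx=np.median(im[:,c-8:c+9].max(2),1); mn=np.median(im[:,c-8:c+9].min(2),1)
w=np.where(mn>180)[0]; w=w[(w>100)&(w<300)]; print('tape rows',w.min(),w.max())
near=np.where((mx>150)&(np.arange(420)>w.max()+15))[0][0]; print('near edge row',near)
print('far',[(r,int(mn[r]),int(mx[r])) for r in range(34,80,2)])
for dx in (0,.002,.004):
    P=np.array([to_px('wrist',rp(f,.09)[0]+X*dx,s)[0] for f in range(-120,121)])[:,1]
    print(dx,'rim rows %.1f..%.1f'%(P.min(),P.max()),'tape phi %.1f'%np.interp(-(w.min()+w.max())/2,-P[80:160],np.arange(-40,40)) if P[80]<P[160] else 'tape phi %.1f'%np.interp(-(w.min()+w.max())/2,-P[80:160],np.arange(-40,40)))
E
python3 fit.py
```

```text
53.5333 [ 0.54592175 -0.34625539  0.34363037] [179.90868185  -0.23416497  -7.9315698 ]
tape rows 196 200
near edge row 269
far [(34, 135, 227), (36, 137, 237), (38, 14, 29), (40, 32, 35), (42, 30, 33), (44, 29, 31), (46, 33, 36), (48, 33, 35), (50, 72, 73), (52, 109, 111), (54, 108, 109), (56, 109, 111), (58, 109, 110), (60, 109, 110), (62, 108, 110), (64, 109, 111), (66, 109, 111), (68, 110, 111), (70, 117, 118), (72, 13, 18), (74, 32, 33), (76, 32, 34), (78, 31, 35)]
0 rim rows 89.1..271.0 tape phi 3.4
0.002 rim rows 86.8..269.2 tape phi 2.1
0.004 rim rows 84.6..267.3 tape phi 0.9
```

```bash
python3 -c "
import cv2,numpy as np
im=cv2.imread('pics/f535.png').astype(int)
for c in (270,277,284):
  m=im[:,c-3:c+4].min(2).mean(1).astype(int); print(c,'72-100',m[72:100].tolist(),'180-215',m[180:215].tolist(),'260-275',m[260:275].tolist())"
```

```text
270 72-100 [10, 39, 58, 59, 64, 64, 63, 64, 62, 62, 59, 60, 60, 49, 55, 48, 47, 48, 51, 53, 55, 56, 61, 62, 63, 64, 64, 66] 180-215 [93, 95, 95, 96, 95, 94, 93, 93, 94, 93, 94, 93, 86, 86, 61, 74, 134, 126, 125, 126, 125, 124, 126, 129, 130, 131, 131, 139, 88, 38, 45, 48, 48, 48, 47] 260-275 [45, 44, 50, 46, 55, 52, 58, 49, 44, 131, 137, 131, 139, 148, 146]
277 72-100 [31, 41, 42, 42, 42, 42, 42, 40, 42, 42, 43, 42, 43, 43, 44, 35, 46, 49, 52, 52, 53, 56, 59, 61, 60, 61, 62, 63] 180-215 [94, 94, 94, 96, 95, 95, 95, 94, 95, 94, 94, 94, 94, 93, 86, 63, 249, 228, 224, 231, 184, 137, 144, 126, 127, 128, 129, 136, 88, 39, 45, 48, 46, 45, 47] 260-275 [57, 67, 64, 63, 62, 60, 59, 50, 43, 108, 138, 139, 147, 146, 145]
284 72-100 [4, 36, 85, 77, 74, 78, 78, 79, 86, 87, 82, 87, 86, 69, 76, 52, 42, 48, 49, 51, 53, 56, 56, 60, 60, 62, 62, 63] 180-215 [95, 95, 95, 95, 94, 93, 95, 95, 95, 93, 94, 95, 95, 95, 89, 85, 244, 224, 221, 226, 229, 237, 109, 123, 129, 129, 129, 135, 99, 36, 45, 46, 47, 47, 48] 260-275 [67, 67, 65, 64, 62, 59, 58, 54, 43, 92, 143, 148, 146, 146, 145]
```

Tape centre is at about 0.2°, with the rim silhouette matching the model at both ends. Next I hover over the unit and check the dials before pressing.

```bash
python3 -c "
from h import *
plan([((.5497,-.0035,.25),D(5.3))])"
```

```text
slide [-0.0439, -0.34, 0.0928] ang [0.0018, -0.0036, -0.2309] rows>=8.5
```

>>> servo_tool:
  angular:
    - [0,0,-0.02]
    - [0,0,-0.05]
    - [0,0,-0.08]
    - [0,0,-0.11]
    - [0,0,-0.14]
    - [0,0,-0.17]
    - [0,0,-0.2]
    - [0,0,-0.22]
    - [0,0,-0.2309]
    - [0,0,-0.2309]
    - [0,0,-0.2309]
    - [0,0,-0.2309]
  slide:
    - [-0.005,-0.038,0]
    - [-0.01,-0.076,0]
    - [-0.015,-0.114,0]
    - [-0.02,-0.152,0.01]
    - [-0.025,-0.19,0.025]
    - [-0.03,-0.228,0.045]
    - [-0.035,-0.266,0.065]
    - [-0.04,-0.304,0.085]
    - [-0.0439,-0.34,0.0928]
    - [-0.0439,-0.34,0.0928]
    - [-0.0439,-0.34,0.0928]
    - [-0.0439,-0.34,0.0928]
  jaw: [0.6,0.6,0.6,0.6,0.3,0,0,0,0,0,0,0]

```text
time: 54.58
tool_pos: [0.5495, -0.0031, 0.2505]
tcp_rot: [179.8, -0.2, 5.3]
ft_force: [-0.2, -0.6, 0.0]
gripper_width: 0.0001
```

```bash
python3 -c "
from h import *
eyes.snapshot('wrist');eyes.snapshot('wrist')
s=bot.sense();im=snap('wrist','w30');t=snap('top','top9');print(s['time'],s['tool_pos'],s['tcp_rot'],s['gripper_width'],s['ft_force'])
import json
json.dump([list(s['tool_pos']),list(s['tcp_rot'])],open('w30.json','w'))
q=to_px('wrist',(.57,0,.06),s)[0];x,y=int(q[0]),int(q[1]);y0=max(0,y-100);x0=x-165
a=cv2.resize(im[y0:y0+170,x0:x0+330],(800,412),interpolation=cv2.INTER_CUBIC)
b=cv2.resize(t[150:227,120:220],(244,188),interpolation=cv2.INTER_CUBIC);c=cv2.resize(t[130:230,350:450],(188,188),interpolation=cv2.INTER_CUBIC);d=cv2.resize(t[120:330,120:450],(368,188))
cv2.imwrite('pics/fin.png',np.vstack([a,np.hstack([b,c,d])])[:,:,::-1]);print(x0,y0)
plan([((.5497,-.0035,.095),D(5.3))])"
```

```text
54.6833 [ 0.54930966 -0.00421091  0.25089306] [179.85354795  -0.24718935   5.19260516] -0.0002072138063406409 [-0.45929275 -0.26366766 -0.23324749]
109 67
slide [0.0002, -0.0012, 0.1559] ang [0.0023, -0.0041, -0.0026] rows>=3.7
```

View pics/fin.png

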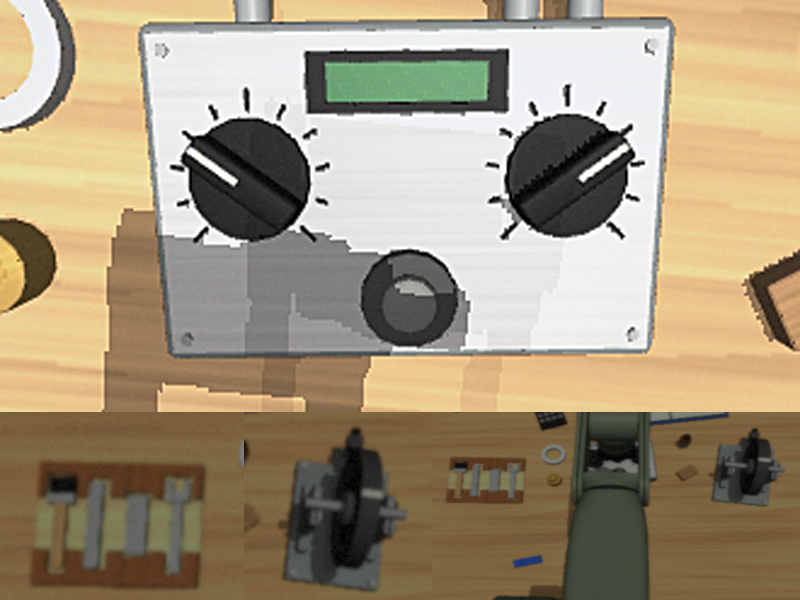

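The unit view shows the left pointer at tick 3 (line (187,152)-(237,184)) and the right pointer at tick 7 (line (629,150)-(582,180)). All four tools are in their pockets and the tape is on top. I check the angles numerically.

```bash
python3 -c "
from h import *
import json
p,r=json.load(open('w30.json')); s=dict(tool_pos=np.array(p),tcp_rot=np.array(r))
W=lambda q,z: to_world('wrist',np.array(q,float)/2.424+[109,67],z,s)[:,:2]
ang=lambda d: np.degrees(np.arctan2(d[1],d[0]))
for n,l in (('L',[[237,184],[187,152]]),('R',[[582,180],[629,150]])):
    w=W(l,.08); print(n,w.round(4).tolist(),'line yaw %.1f'%ang(w[1]-w[0]))
for n,a,b,c5 in (('L',[201,238],[309,235],[247,100]),('R',[509,233],[617,230],[567,96])):
    w=W([a,b,c5],.055); x=w[2]-(w[0]+w[1])/2; y=w[0]-w[1]; print(n,'unit yaw from ticks %.1f %.1f'%(ang(x),ang(y)-90))
e=W([[142,28],[674,20]],.055);print('edge',ang(e[0]-e[1])-90); e=W([[170,354],[650,351]],.055);print('edge',ang(e[0]-e[1])-90)
b=W([[409,299]],.076);print('btn',b,W([[409,303]],.076))
h=W([[208,142],[183,158],[296,222]],.08)
"
```

```text
L [[0.5889, 0.0601], [0.5984, 0.0779]] line yaw 62.0
R [[0.6013, -0.0614], [0.613, -0.0763]] line yaw -51.8
L unit yaw from ticks 5.6 6.7
R unit yaw from ticks 6.4 6.7
edge 5.984606086444316
edge 5.490330233831557
btn [[ 0.55199578 -0.00437986]] [[ 0.55047457 -0.0045176 ]]
```

```bash
python3 -c "
from h import *
import json
p,r=json.load(open('w30.json')); s=dict(tool_pos=np.array(p),tcp_rot=np.array(r))
im=cv2.imread('pics/w30.png').min(2)
n,lab=cv2.connectedComponents((im>130).astype(np.uint8),connectivity=4)
ang=lambda d: np.degrees(np.arctan2(d[1],d[0]))
for nm,c in (('L',(212,168)),('R',(606,165))):
    x,y=np.array(c)/2.424+[109,67]; l=lab[int(round(y))-1:int(round(y))+2,int(round(x))-1:int(round(x))+2]; l=np.bincount(l[l>0]).argmax()
    pts=np.argwhere(lab==l)[:,::-1]
    wt=im[pts[:,1],pts[:,0]]-100.
    w=to_world('wrist',pts,.08,s)[:,:2]; m=np.average(w,axis=0,weights=wt); v=np.linalg.eigh(np.cov((w-m).T,aweights=wt))[1][:,1]
    print(nm,len(pts),m,'yaw %.1f'%((ang(v)+90)%180-90), 'extent',np.ptp(pts,axis=0))
# dial bar edges against light panel in wide: report direction centre->line mean
"
```

```text
L 79 [0.59455142 0.06941237] yaw 59.2 extent [20 15]
R 81 [ 0.60826753 -0.06765299] yaw -48.7 extent [20 15]
```

>>> servo_tool:
  angular:
    - [0,0,0]
    - [0,0,0]
    - [0,0,0]
    - [0,0,0]
    - [0,0,0]
    - [0,0,0]
    - [0,0,0]
    - [0,0,0]
  slide:
    - [0.001,0,0.04]
    - [0.001,0,0.08]
    - [0.001,0,0.12]
    - [0.001,0,0.15]
    - [0.001,0,0.156]
    - [0.001,0,0.156]
    - [0.001,0,0.156]
    - [0.001,0,0.156]
  jaw: [0,0,0,0,0,0,0,0]

```text
time: 55.45
tool_pos: [0.552, -0.0037, 0.0968]
tcp_rot: [179.9, -0.5, 5.2]
ft_force: [0.7, 0.1, -0.3]
gripper_width: -0.0
```

>>> servo_tool:
  angular:
    - [0,0,0]
    - [0,0,0]
    - [0,0,0]
    - [0,0,0]
    - [0,0,0]
    - [0,0,0]
    - [0,0,0]
  slide:
    - [0,0,0.002]
    - [0,0,0.004]
    - [0,0,0.006]
    - [0,0,0.008]
    - [0,0,0.01]
    - [0,0,0.01]
    - [0,0,0.01]
  jaw: [0,0,0,0,0,0,0]

```text
time: 56.03
tool_pos: [0.5508, -0.0033, 0.0851]
tcp_rot: [179.9, -0.3, 5.3]
ft_force: [-0.4, -0.2, 5.0]
gripper_width: -0.0004
```

>>> servo_tool:
  angular:
    - [0,0,0]
    - [0,0,0]
    - [0,0,0]
    - [0,0,0]
    - [0,0,0]
  slide:
    - [0,0,0.001]
    - [0,0,0.002]
    - [0,0,0.003]
    - [0,0,0.003]
    - [0,0,0.003]
  jaw: [0,0,0,0,0]

```text
time: 56.45
tool_pos: [0.5508, -0.0033, 0.0847]
tcp_rot: [179.9, -0.4, 5.3]
ft_force: [-4.9, 0.4, 22.5]
gripper_width: 0.0001
```

>>> servo_tool:
  angular:
    - [0,0,0]
    - [0,0,0]
    - [0,0,0]
    - [0,0,0]
  slide:
    - [0,0,0.001]
    - [0,0,0.002]
    - [0,0,0.002]
    - [0,0,0.002]
  jaw: [0,0,0,0]

```text
time: 56.78
tool_pos: [0.5509, -0.0033, 0.0844]
tcp_rot: [179.9, -0.4, 5.3]
ft_force: [-8.4, -0.2, 33.6]
gripper_width: -0.0002
```

The button hit its hard stop, with the tip at 0.0705 against an expected 0.071 and 33 N. Retracting for the final checks.

>>> servo_tool:
  angular:
    - [0,0,0]
    - [0,0,0]
    - [0,0,0]
    - [0,0,0]
    - [0,0,0]
    - [0,0,0]
    - [0,0,0]
    - [0,0,0]
    - [0,0,0]
    - [0,0,0]
  slide:
    - [0,0,-0.005]
    - [0,0,-0.02]
    - [0,0,-0.06]
    - [0,0,-0.1]
    - [0,0,-0.14]
    - [-0.02,0,-0.18]
    - [-0.05,0,-0.22]
    - [-0.08,0,-0.26]
    - [-0.08,0,-0.26]
    - [-0.08,0,-0.26]
  jaw: [0,0,0,0,0,0,0,0,0,0]

```text
time: 57.62
tool_pos: [0.4688, -0.0104, 0.3436]
tcp_rot: [179.8, -0.6, 5.2]
ft_force: [0.5, 0.4, -0.1]
gripper_width: -0.0001
```

```bash
python3 -c "
from h import *
eyes.snapshot('wrist');eyes.snapshot('wrist')
s=bot.sense();im=snap('wrist','w31');t=snap('top','top10').astype(int);u=cv2.imread('pics/top9.png')[:,:,::-1].astype(int);print(s['time'],s['tool_pos'])
d=abs(t-u).max(2)
print('tray diff',(d[150:230,120:220]>40).sum(),'rotor diff',(d[130:230,350:450]>40).sum())
for n,P in (('bar',(.5404,.3937,.011)),('block',(.5406,.3436,.011))): seg(P,1,None,'top')
q=to_px('top',rp(0,.09)[0])[0];print(q)
x,y=int(q[0]),int(q[1]);print(t[y-12:y+16,x-4:x+7].min(2))
g=im.min(2)
n,lab=cv2.connectedComponents((g>130).astype(np.uint8),connectivity=4)
for nm,c in (('L',(.5945,.0694,.08)),('R',(.6083,-.0677,.08))):
    X_,Y_=to_px('wrist',c,s)[0]; l=lab[int(Y_)-1:int(Y_)+3,int(X_)-1:int(X_)+3]; l=l[l>0]
    if len(l)==0: print(nm,'none');continue
    pts=np.argwhere(lab==np.bincount(l).argmax())[:,::-1]; w=to_world('wrist',pts,.08,s)[:,:2]; v=np.linalg.eigh(np.cov(w.T))[1][:,1]; print(nm,len(pts),w.mean(0),np.degrees(np.arctan(v[1]/v[0])))
"
```

```text
57.7167 [ 0.46938772 -0.01016368  0.3390227 ]
tray diff 0 rotor diff 0
t 57.8167 px [160. 196.] dist 2 n 225 centre 539.8 400.0 size 108 21 yaw -1.7 / mean [539.5 399.7]
t 57.8667 px [176. 195.] dist 1 n 225 centre 538.9 345.3 size 77 28 yaw 1.7 / mean [539.  345.2]
[417.85342915 173.42530136]
[[ 31  36  34  37  37  34  37  33  35  44  53]
 [ 31  38  35  36  39  39  37  38  36  42  59]
 [ 29  33  37  39  36  39  37  36  37  41  60]
 [ 32  34  39  37  40  39  37  36  36  37  57]
 [ 31  41  39  37  41  39  36  31  32  39  55]
 [ 33  36  42  37  41  34  38  34  39  39  53]
 [ 28  34  38  40  37  36  40  37  37  38  52]
 [ 31  40  37  39  42  38  38  38  40  46  52]
 [ 29  41  41  41  40  39  39  38  40  42  56]
 [ 53  55  61  60  55  48  50  49  47  50  58]
 [ 74  87  90  90  86  79  78  74  71  65  72]
 [ 94 106 110 109 109 107 101 100  99  92  86]
 [ 93 108 113 113 111 112 112 112 111 106  95]
 [ 80  91  98  97 100 102 108 112 111 108  90]
 [ 52  60  64  75  80  82  85  91  92  90  83]
 [ 41  41  48  49  49  55  56  57  61  61  59]
 [ 38  45  45  45  42  43  46  47  46  44  34]
 [ 42  42  44  45  45  41  46  43  44  34  32]
 [ 42  38  43  43  43  42  45  45  43  39  34]
 [ 47  42  44  45  42  43  43  43  48  51  55]
 [ 39  41  44  44  44  42  43  38  48  67  78]
 [ 40  39  38  44  44  41  38  40  49  72  87]
 [ 41  40  34  41  38  41  42  43  53  70  86]
 [ 35  36  42  39  45  39  39  41  48  61  74]
 [ 37  38  37  39  39  39  37  40  41  49  53]
 [ 38  40  37  36  42  40  36  38  36  30  34]
 [ 35  36  36  39  38  38  38  39  29  27  19]
 [ 35  33  35  34  34  40  39  34  29  21  24]]
L 14796 [ 5.83166133e-01 -5.18499109e-04] -84.47931377153479
R 56 [ 0.60821986 -0.06770174] -48.7988968716421
```

```bash
python3 -c "
from h import *
print(bot.finish_job())"
```

```text
the job is handed in; nothing more can be done
None
```

I handed the job in at about 58 s of the 210 s allowed. All four tools are in the tray, both dials are set, the rotor is turned and the zero button was pressed.

- **Tools:** The spanner, block, brush and bar lie flat in their own pockets. The blue look-alikes and the other things on the bench were not touched.
- **Dials:** The left dial is at 3 and the right at 7. The pointers measured about 54° either side of the unit's axis, within about 1°.
- **Rotor:** The tape stands at the top, at about 0.2° seen from above. The top camera agreed.
- **Zero button:** I pressed it last, down to its hard stop, with the fingertips within 1 mm of the expected full-down height and about 34 N at the wrist. The arm then backed off with its jaws shut.

After the press, the tray and rotor pictures were unchanged from before it.

Two final checks disagreed or failed:
- **Bar position:** The coarse top camera put the bar about 6 mm further to the left than the close-up wrist view did. I trusted the wrist view.
- **Left dial:** The automatic re-read after the press failed to pick out its pointer, so the left reading dates from just before the press. The right dial read the same as before.

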